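Wind up the card and hold the spring clip open around its edge

TASK

Wind the card lift's crank wheel clockwise (seen from above) one full turn to its stop, so that the blue circuit card rises out of its guide frame. Then squeeze the spring clip's two levers to open it, take it off its parking stand, and hold it wide open astride the middle of the card's top edge: one jaw each side, the edge well inside the mouth but the clip touching neither card nor frame. Finish like that, still holding the clip squeezed open; leave the spool, screwdriver and pliers where they are.

Things in the scene. Friction and masses are not known exactly. Their poses are not given: they have to be found in the camera images.
- lift: Card lift, fixed to the bench: grey base and aluminium guide frame (126 mm long along its y; 30 mm wide along its x at the ends, 27 mm at the cheeks; top 75 mm above the bench) in which the card stands on edge. Origin: on the bench under the card's middle; z up, y along the card, x square to its faces. The crank's axis is 140 mm from the origin along -y.
- crank_hub (a point): The axis of the crank wheel at the wheel's upper face, 42 mm above the bench (fixed). The wheel is a dark steel disc, 104 mm in diameter, 10 mm thick, turning about a vertical axis.
- crank_knob (a point): Middle of the crank's upright round black knob, 64.5 mm above the bench; 18 mm in diameter, from 43 to 87 mm above the bench, 40 mm from the hub axis. It goes round with the wheel and is a sleeve that spins freely on its own pin, so fingers holding it need not turn.
- crank (a joint): Crank angle, rad, growing clockwise seen from above. At 0 the knob points along the lift's -y (straight away from the card). Starts between -0.6 and 0; hard stop at 6.28. Friction about 0.05 N m (1.3 N at the knob); it stays where it is left. From 0 to 6.28 the card rises 36 mm.
- card_edge (a point): Middle of the card's top edge (axes as the lift); rises with the card. The card is blue, 3 mm thick (x), 100 mm long (y). At the start the edge is 66 to 69 mm above the bench, 6 to 9 mm below the frame's top; fully wound it is 105 mm up, 30 mm proud of the frame.
- stand: Parking stand of the clip, fixed to the bench: black base 70 x 80 x 12 mm with an upright aluminium blade on it, 4 mm thick along its x, 60 mm long along its y, top 45 mm above the bench. Origin: underside centre. The clip straddles the blade with its jaw tips on the base.
- clip: Steel spring clip, 60 to 80 g, loose, parked upright, levers up, jaws down; two mirror halves on a pivot. Origin: mid-width on the pivot axis, 42 mm above the jaw tips. y: pivot axis, parallel to the stand's y when parked; z up; x: the direction in which the levers are squeezed. The pose is that of the +x half, which leans about y by up to 0.23 rad when the clip is opened evenly.
- clip_pivot (a point): The same point as the clip's origin. The levers above it are 24 mm wide along y, 3 mm thick, and reach 45 mm above it. Parked they form a V, 46 mm over the outsides at the top, about 26 mm at the pivot; fully squeezed they are upright and parallel, 26 mm over the outsides. Squeezing takes 5 N at first, 9 N at the end, 36 mm above the pivot; a grip of 20 N holds it at its stop.
- clip_jaw (a joint): Opening of the clip, rad: -0.1 shut, 0 jaws 4 mm apart (parked on the blade), 0.45 fully open at its stop, the lips then 21 mm apart inside and 40 mm over the outsides. Wide open means over 0.3. A spring shuts it. A coil of 10 mm diameter on the pivot closes the top of the mouth.
- clip_lip_a (a point): Inner bottom edge of the jaw lip at the clip's +x side, mid-width. The lips are 8 mm tall rubber pads, 24 mm wide along y, at the jaw ends, 42 mm below the pivot (40 mm when fully open).
- clip_lip_b (a point): The same point of the other lip, at the clip's -x side. Half-way between the two lips is the middle of the mouth.
- spool: Bystander: loose solder wire spool standing on end, 60 mm diameter, 40 mm tall; origin underside centre.
- screwdriver: Bystander: loose screwdriver lying on the bench, 170 mm long along its x.
- pliers: Bystander: loose small pliers with orange handles lying on the bench, 150 mm long along their x, 12 mm tall.
Mind the look-alikes: they are no part of the job. Of the things that look like the clip, the smaller one is meant. What is shaped like the stand but pink is not meant.

How it is judged:
On the way, in this order (a step that is already met when the one before it is completed fails the run):
1. the crank has been wound a full turn to its stop (value of joint crank above 6.08 rad), for 0.2 s.
2. the clip is squeezed open and lifted off its stand (value of joint clip_jaw above 0.25 rad and distance of clip from where it was at the start of the episode above 0.04 m and contact force between clip and stand below 0.3 N and contact force between clip and the fingers above 2 N), for 0.2 s.
At the end, for the whole second after the job is handed in: Crank at 6.08 rad or more; clip held still by the fingers alone (over 2 N), open over 0.3 rad, touching neither lift, card nor stand; lips on opposite sides of the card, each over 3 mm from its mid-plane, 6 to 30 mm below its top edge and within 20 mm of the edge's middle (value of joint crank above 6.08 rad and value of joint clip_jaw above 0.3 rad and ((x of clip_lip_a in the frame of card_edge above 0.003 m and x of clip_lip_b in the frame of card_edge below -0.003 m) or (x of clip_lip_a in the frame of card_edge below -0.003 m and x of clip_lip_b in the frame of card_edge above 0.003 m)) and z of clip_lip_a in the frame of card_edge between -0.03 and -0.006 m and y of clip_lip_a in the frame of card_edge between -0.02 and 0.02 m and z of clip_lip_b in the frame of card_edge between -0.03 and -0.006 m and y of clip_lip_b in the frame of card_edge between -0.02 and 0.02 m and contact force between clip and the fingers above 2 N and contact force between clip and lift below 0.3 N and contact force between clip and stand below 0.3 N and linear speed of clip below 0.03 m/s); the arm keeps its last pose, push and grip.
It fails at once if the spool is moved more than 3 cm (distance of spool from where it was at the start of the episode above 0.03 m).
It fails at once if the screwdriver is moved more than 3 cm (distance of screwdriver from where it was at the start of the episode above 0.03 m).
It fails at once if the pliers is moved more than 3 cm (distance of pliers from where it was at the start of the episode above 0.03 m).
It also fails if it takes over 72 s, if anything falls off the work surface, if the arm or the gripper's body presses on something with over 40 N, if the wrist force passes 120 N, or if a joint passes its speed limit or range.

ROBOT

A 6-joint arm with a two-finger parallel gripper is mounted at the origin on the work surface. World frame = base frame: x ahead of the robot, y to its left, z up, the work surface at z = 0. Lengths are in m, angles in rad, forces in N, time in s.
With the tool pointing down it reaches from about 0.375 to 0.9 m from the base axis. Payload 3.1 kg.
Tool frame: the origin (TCP) lies at the very end of the fingers, on their centre line; the grasp point (between the pads) lies 19 mm behind it; z points along the fingers, y is the direction in which the jaws open and shut (so a half turn about z gives the same grasp; the last joint's range is limited). The gripper opens to 87 mm and grips with 3 to 60 N. Pads are 19 mm wide; open, the fingers measure 117 mm over their backs; the gripper's body (75 mm by 190 mm) begins 51 mm behind the grasp point.
Start: joints at [-1.347, 0.527, 1.433, -0, 1.181, -0.178], TCP at [0.244, -0.575, 0.223] pointing down, gripper open.
Joint ranges: [-3.08, 3.08], [-0.75, 2.2], [0.22, 2.44], [-1.43, 4.57], [0, 2.65], [-2.85, 2.85]. Speed limits (rad/s): [2.79, 2.79, 3.14, 3.14, 3.14, 3.14].

INTERFACE

Orientations are given as a unit quaternion [x, y, z, w].
In Python, from rig import robot, optics gives the robot as it stands.
- The arm moves only by the shell command python3 -m inch 'ROWS' [FORCE]. ROWS is JSON, a list of rows, each an object of numbers: "ax", "ay", "az": the turn, a rotation vector about the tool's x, y, z in rad; "dx", "dy", "dz": the shift along the tool's x, y, z in mm; "gripper": the opening in per cent of the stroke, from 0 (shut) to 100 (fully open). In form: [{"ax": .., "ay": .., "az": .., "dx": .., "dy": .., "dz": .., "gripper": ..}, ...]. A call has 1 to 8 rows; each row shifts and turns the commanded pose from where the row before left it, along the tool's axes as they then stand; what a row does not reach is not made up. A row lasts 1/10 s, in which the tool goes at most 50 mm and 8.59 degrees, less where a joint would pass 70% of its speed; a pose out of reach is approached as far as the arm can. A call with a gripper value outside its range is refused whole. The fingers move at their own pace and stop on an object; FORCE is the grip in N (left out, the last holds). Time passes only in rows, so rows that do not move let the fingers close. It gives the time, the measured TCP pose, the force and the opening at its end, in the units of the state.
- robot.get_obs(): the state, without advancing time (a new reading comes with each control period).
- optics.camera(name): name is "scene" or "top"; returns a dict with "img" (480x640x3 uint8, red, green, blue), "depth" (480x640 float32, m along the optical axis (not along the pixel's ray), 0 where there is no reading), "camera_matrix" (3x3 intrinsics, pixels), "position" and "attitude" of the camera in the world. Camera axes: x right, y up, looking along -z (the intrinsics and any distortion apply to the point x, -y, -z); pixel columns grow to the right and rows downward; lengths in m; the calibration is good to about 2 mm. A picture is of the moment at which its call begins.
- robot.hand_in(): hands the job in, once; it reports no verdict.
The state is a dict: "time": time; "q": joint angles; "joint_velocities": joint speeds; "joint_torque": joint torques, N m; "position": TCP position; "tool_rot": TCP orientation; "ft_force": force on the tool from outside, world axes, zero at the start; "moment": the same for the moment, N m; "grip_width": finger opening in m.
Only numpy, scipy, OpenCV 4.12 (cv2) and the standard library are available. Lean on these libraries where they do the work, as an engineer would, in place of code of your own. Each camera call takes 0.05 s, during which the arm holds its last target.

## Working session

There is one attempt and no reset: what is moved stays moved. The work goes in short steps, Python scripts to look and compute and a shell command to move; the robot and the scene stay as the last step left them, time stands still between calls to the robot, and variables do not carry over. Pictures are saved under pics/ and viewed, and the job is handed in when it is done.

```bash
ls; mkdir -p pics; cat > h.py <<'E'
import numpy as np, cv2
from rig import robot, optics
from scipy.spatial.transform import Rotation as R
def shot(n,save=None):
    c=optics.camera(n)
    if save: cv2.imwrite('pics/'+save,cv2.cvtColor(c['img'],cv2.COLOR_RGB2BGR))
    return c
def rot(c):
    a=np.array(c['attitude'],float)
    return R.from_quat(a).as_matrix() if a.size==4 else a.reshape(3,3)
def ray(c,u,v):
    K=np.array(c['camera_matrix']); d=np.array([(u-K[0,2])/K[0,0],-(v-K[1,2])/K[1,1],-1.])
    return np.array(c['position']),rot(c)@d
def at_z(c,u,v,z):
    p,d=ray(c,u,v); return p+d*(z-p[2])/d[2]
def dep(c,u,v):
    p,d=ray(c,u,v); return p+d*c['depth'][int(v),int(u)]
def proj(c,P):
    K=np.array(c['camera_matrix']); q=rot(c).T@(np.array(P)-c['position']); 
    return K[0,0]*q[0]/-q[2]+K[0,2],K[1,1]*-q[1]/-q[2]+K[1,2]
def crop(src,dst,x0,y0,x1,y1,s):
    im=cv2.imread('pics/'+src)[y0:y1,x0:x1]
    cv2.imwrite('pics/'+dst,cv2.resize(im,None,fx=s,fy=s,interpolation=cv2.INTER_CUBIC))
E
python3 - <<'E'
from h import *
import pickle
for n in('scene','top'):
    c=shot(n,n+'0.png'); pickle.dump(c,open(n+'0.pkl','wb')); print({k:v for k,v in c.items() if k not in('img','depth')})
print(robot.get_obs())
E
```

```text
pics
{'camera_matrix': array([[492.59674642,   0.        , 315.12723527],
       [  0.        , 492.59674642, 243.9193688 ],
       [  0.        ,   0.        ,   1.        ]]), 'position': array([ 0.93796867, -0.60164528,  1.0490175 ]), 'attitude': array([0.29550901, 0.08012858, 0.23773537, 0.92181112])}
{'camera_matrix': array([[513.8933095 ,   0.        , 324.21048765],
       [  0.        , 513.8933095 , 242.00085571],
       [  0.        ,   0.        ,   1.        ]]), 'position': array([0.40064653, 0.00270578, 1.05237444]), 'attitude': array([-0.07089569,  0.04837797,  0.7122934 , -0.6966143 ])}
{'time': 0.1, 'q': array([-1.34751139e+00,  5.28393322e-01,  1.43376946e+00,  5.45993771e-06,
        1.18141575e+00, -1.78520797e-01]), 'joint_velocities': array([ 0.00042203, -0.00154885, -0.00281849,  0.00088983,  0.00312673,
       -0.0008384 ]), 'joint_torque': array([-3.67733410e-04, -4.40985703e+01, -1.77150214e+01,  6.34072674e-02,
        5.33514738e-02, -4.84144573e-05]), 'position': array([ 0.24429312, -0.57455928,  0.22165863]), 'tool_rot': array([ 9.79886531e-01,  1.99553004e-01, -1.96982835e-05, -9.92749517e-04]), 'ft_force': array([ 0.41133724, -0.15807475, -0.21666862]), 'moment': array([-0.01129261, -0.03889555, -0.03367588]), 'grip_width': 0.08672825004852239}
```

View pics/scene0.png

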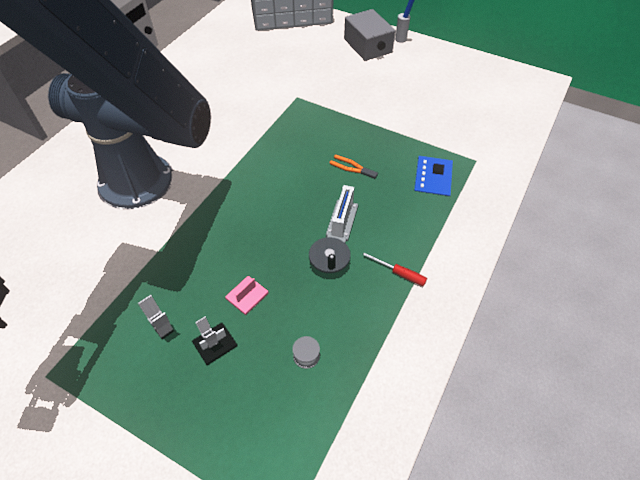

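View pics/top0.png

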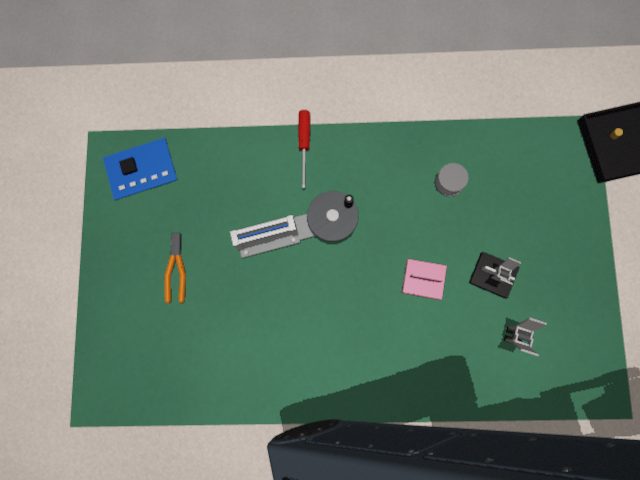

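```bash
python3 - <<'E'
from h import *
crop('top0.png','c1.png',400,230,570,370,4.6)
crop('scene0.png','c2.png',120,260,290,380,4.6)
crop('top0.png','c3.png',215,170,375,275,5)
E
```

```text
(no output)
```

View pics/c1.png

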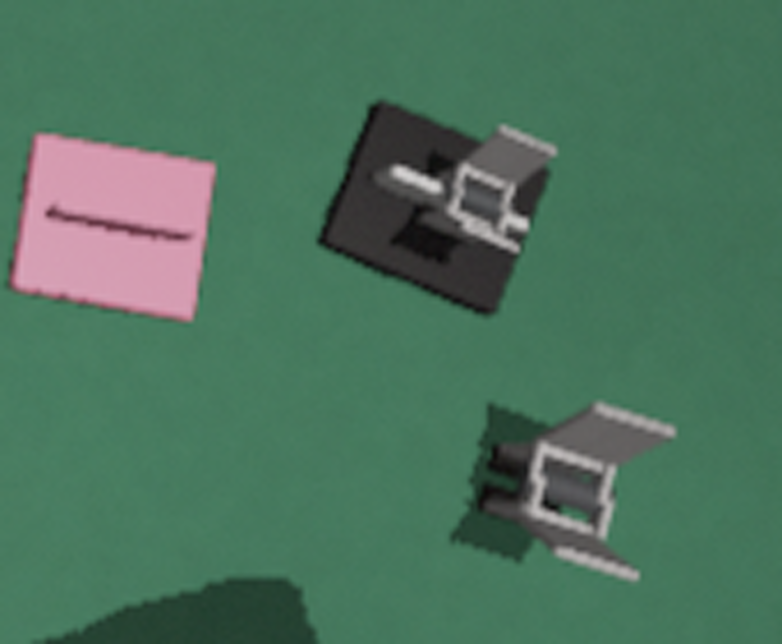

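View pics/c2.png

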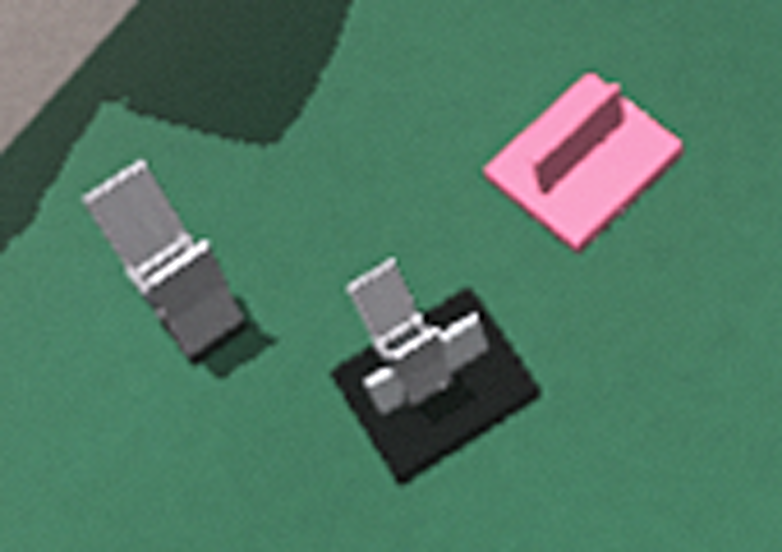

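View pics/c3.png

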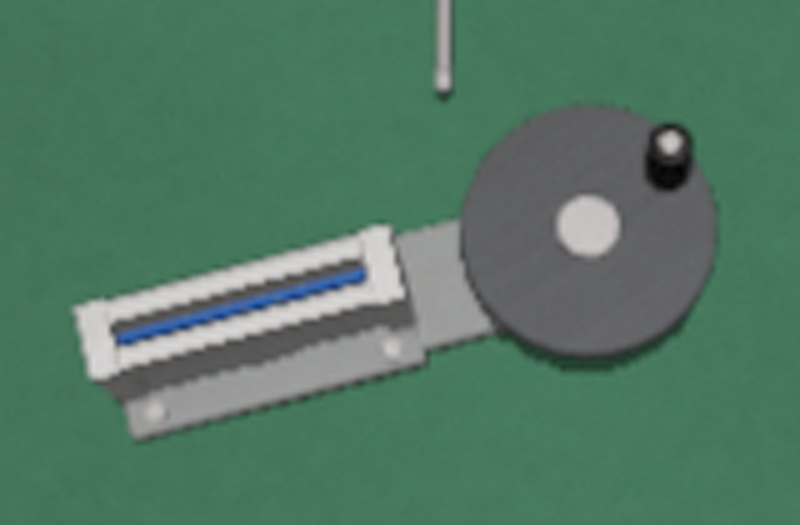

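```bash
cat > m.py <<'E'
from h import *
import pickle
t=pickle.load(open('top0.pkl','rb')); s=pickle.load(open('scene0.pkl','rb'))
def f(x,y): return 215+(x+.5)/5-.5,170+(y+.5)/5-.5
def g(x,y): return 400+(x+.5)/4.6-.5,230+(y+.5)/4.6-.5
E
python3 - <<'E'
from m import *
hub=at_z(t,*f(589.5,230),.042); kn=at_z(t,*f(671,137),.087)
print('hub',hub,'knob',kn, np.linalg.norm((kn-hub)[:2]))
a=at_z(t,*f(117,338),.0675);b=at_z(t,*f(365,272),.0675);print('card',a,b,(a+b)/2,np.linalg.norm(a-b))
cs=[at_z(t,*f(*p),.075) for p in[(75,308),(98,380),(408,298),(388,226)]]
print(np.array(cs),np.mean(cs,0))
print('d',np.linalg.norm(cs[0]-cs[3]),np.linalg.norm(cs[0]-cs[1]))
u=(b-a)/np.linalg.norm(b-a); print('dir',u, 'org from hub', np.linalg.norm((hub-(a+b)/2)[:2]))
h=hub-(a+b)/2; print('axis via hub',np.arctan2(h[1],h[0]),np.arctan2(u[1],u[0]))
k=kn-hub; print('knob ang',np.arctan2(k[1],k[0]))
# clip
pts={'base':[(377,101),(549,165),(492,314),(320,243)]}
print('base',np.array([at_z(t,*g(*p),.012) for p in pts['base']]))
print('blade tops',at_z(t,*g(395,170),.045),at_z(t,*g(525,222),.045))
# lever tops z: jaw tips .012+42+45=.099
L=[(500,127),(555,152),(463,222),(519,249)]
print('levers',np.array([at_z(t,*g(*p),.097) for p in L]))
print('spool',at_z(t,452,176,.04),'sd tip',at_z(t,304,188,.01),'sd end',at_z(t,304,112,.02),'pl',at_z(t,176,235,.01),at_z(t,174,302,.01))
print('bigclip',at_z(t,*g(600,490),.05))
for p in[(332,216),(349,198),(350,202),(508,262),(510,279),(486,272)]: print(p,dep(t,*p))
E
```

```text
hub [0.62678942 0.01559276 0.042     ] knob [ 0.65263886 -0.01728087  0.087     ] 0.04181948083520276
card [0.58276674 0.20133631 0.0675    ] [0.60659581 0.10368844 0.0675    ] [0.59468128 0.15251237 0.0675    ] 0.10051333990716793
[[0.59369014 0.21640438 0.075     ]
 [0.56500648 0.20709127 0.075     ]
 [0.59427866 0.08624826 0.075     ]
 [0.62311908 0.09377956 0.075     ]] [0.59402359 0.15088087 0.075     ]
d 0.12610673680732315 0.03015768936027313
dir [ 0.23707377 -0.97149165  0.        ] org from hub 0.14063397003391884
axis via hub -1.3404547902748742 -1.3314436859571592
knob ang -0.9044481696973724
base [[ 0.55077873 -0.28445839  0.012     ]
 [ 0.52067236 -0.35698589  0.012     ]
 [ 0.45635245 -0.32724203  0.012     ]
 [ 0.48877614 -0.25541325  0.012     ]]
blade tops [ 0.51625425 -0.28083297  0.045     ] [ 0.49291868 -0.33357788  0.045     ]
levers [[ 0.52672373 -0.30935242  0.097     ]
 [ 0.51606413 -0.3304147   0.097     ]
 [ 0.48871425 -0.2916699   0.097     ]
 [ 0.4774087  -0.31297832  0.097     ]]
spool [ 0.70282013 -0.22829664  0.04      ] sd tip [0.69483289 0.07449367 0.01      ] sd end [0.85949952 0.07166002 0.02      ] pl [0.60137019 0.34296345 0.01      ] [0.46246054 0.34298976 0.01      ]
bigclip [ 0.38127722 -0.35351734  0.05      ]
(332, 216) [0.62532249 0.01657515 0.04500737]
(349, 198) [ 0.64988687 -0.01755088  0.08990737]
(350, 202) [ 0.6427167  -0.01932614  0.08672028]
(508, 262) [ 0.51941878 -0.31235359  0.08389622]
(510, 279) [ 0.49142672 -0.32820193  0.03895056]
(486, 272) [ 0.50881551 -0.28981046  0.01399827]
```

Two clip look-alikes appear in the top view. One is at (503,270): small, straddling the blade of the black stand. The other is at (522,338): larger, standing free. The small one on the black stand is meant, and the crop confirms it; the stand-shaped pink thing at (425,280) is a decoy. The knob is at (349,198), hub at (333,216), giving crank ≈ -0.43. First I turn the tool so that its y lies along lift x.

```bash
python3 -m inch '[{"az":-0.14},{"az":-0.14},{"az":-0.14},{"az":-0.14},{"az":-0.14}]'; python3 -m inch '[{"az":-0.14},{"az":-0.14},{"az":-0.14},{"az":-0.14},{"az":-0.14}]'
cat >> h.py <<'E'
def to(x,y,z,yawy=None):
    o=robot.get_obs(); M=R.from_quat(o['tool_rot']).as_matrix()
    d=M.T@(np.array([x,y,z])-o['position'])*1000
    print('t',o['time'],'tool d mm',np.round(d,1),'pos',o['position'].round(4),'yaw_y',np.arctan2(M[1,1],M[0,1]).round(4),'zaxis',M[:,2].round(4),'F',np.round(o['ft_force'],1),'w',round(o['grip_width'],4),'q',np.round(o['q'],2))
E
python3 -c "
from h import *
to(.6520,-.0165,.15)"
```

```text
t 0.1 tool d mm [ 593.5 -354.    72.6] pos [ 0.2443 -0.5746  0.2217] yaw_y -1.169 zaxis [-4.0e-04  1.9e-03 -1.0e+00] F [ 0.4 -0.2 -0.2] w 0.0867 q [-1.35  0.53  1.43  0.    1.18 -0.18]invalid input
invalid input
```

```bash
python3 -m inch '[{"ax":0,"ay":0,"az":-0.14,"dx":0,"dy":0,"dz":0,"gripper":100},{"ax":0,"ay":0,"az":-0.14,"dx":0,"dy":0,"dz":0,"gripper":100},{"ax":0,"ay":0,"az":-0.14,"dx":0,"dy":0,"dz":0,"gripper":100},{"ax":0,"ay":0,"az":-0.14,"dx":0,"dy":0,"dz":0,"gripper":100},{"ax":0,"ay":0,"az":-0.14,"dx":0,"dy":0,"dz":0,"gripper":100}]'; python3 -m inch '[{"az":-0.14,"gripper":100}]';python3 -c "
from h import *
to(.6520,-.0165,.15)"
```

```text
time: 0.6
position: [0.2444, -0.5748, 0.222]
tool_rot: [0.851, 0.526, 0.0, -0.001]
ft_force: [0.2, -0.1, 0.5]
grip_width: 0.0869
t 0.6 tool d mm [681.5 115.3  72.6] pos [ 0.2444 -0.5748  0.222 ] yaw_y -0.4633 zaxis [-2.0e-04  1.2e-03 -1.0e+00] F [ 0.2 -0.1  0.5] w 0.0869 q [-1.35  0.53  1.43  0.    1.18 -0.88]invalid input
```

```bash
python3 -m inch '[{"ax":0,"ay":0,"az":-0.139,"dx":0,"dy":0,"dz":0,"gripper":100},{"ax":0,"ay":0,"az":-0.139,"dx":0,"dy":0,"dz":0,"gripper":100},{"ax":0,"ay":0,"az":-0.139,"dx":0,"dy":0,"dz":0,"gripper":100},{"ax":0,"ay":0,"az":-0.139,"dx":0,"dy":0,"dz":0,"gripper":100},{"ax":0,"ay":0,"az":-0.139,"dx":0,"dy":0,"dz":0,"gripper":100},{"ax":0,"ay":0,"az":0,"dx":0,"dy":0,"dz":0,"gripper":100}]'; python3 -c "
from h import *
to(.6520,-.0165,.12)"
```

```text
time: 1.2
position: [0.2444, -0.5748, 0.222]
tool_rot: [0.623, 0.782, 0.0, -0.0]
ft_force: [-0.0, 0.1, -1.1]
grip_width: 0.0869
t 1.2 tool d mm [452.8 522.3 102.5] pos [ 0.2444 -0.5748  0.222 ] yaw_y 0.2258 zaxis [-2.0e-04  1.1e-03 -1.0e+00] F [-0.   0.1 -1.1] w 0.0869 q [-1.35  0.53  1.43 -0.    1.18 -1.57]
```

```bash
python3 -m inch '[{"ax":0,"ay":0,"az":0,"dx":32,"dy":37,"dz":0,"gripper":100},{"ax":0,"ay":0,"az":0,"dx":32,"dy":37,"dz":0,"gripper":100},{"ax":0,"ay":0,"az":0,"dx":32,"dy":37,"dz":0,"gripper":100},{"ax":0,"ay":0,"az":0,"dx":32,"dy":37,"dz":0,"gripper":100},{"ax":0,"ay":0,"az":0,"dx":32,"dy":37,"dz":0,"gripper":100},{"ax":0,"ay":0,"az":0,"dx":32,"dy":37,"dz":0,"gripper":100},{"ax":0,"ay":0,"az":0,"dx":32,"dy":37,"dz":0,"gripper":100}]'; python3 -m inch '[{"ax":0,"ay":0,"az":0,"dx":32,"dy":37,"dz":0,"gripper":100},{"ax":0,"ay":0,"az":0,"dx":32,"dy":37,"dz":0,"gripper":100},{"ax":0,"ay":0,"az":0,"dx":32,"dy":37,"dz":0,"gripper":100},{"ax":0,"ay":0,"az":0,"dx":32,"dy":37,"dz":0,"gripper":100},{"ax":0,"ay":0,"az":0,"dx":32,"dy":37,"dz":0,"gripper":100},{"ax":0,"ay":0,"az":0,"dx":32,"dy":37,"dz":0,"gripper":100},{"ax":0,"ay":0,"az":0,"dx":0,"dy":0,"dz":0,"gripper":100}]';python3 -c "
from h import *
to(.6520,-.0165,.055)"
```

```text
time: 1.9
position: [0.4475, -0.2971, 0.2225]
tool_rot: [0.624, 0.781, 0.0, -0.0]
ft_force: [0.2, 0.1, -0.4]
grip_width: 0.0868
time: 2.6
position: [0.6229, -0.0566, 0.2223]
tool_rot: [0.622, 0.783, 0.002, 0.0]
ft_force: [-0.7, 0.1, -0.1]
grip_width: 0.0872
t 2.6 tool d mm [ 32.2  36.9 167.5] pos [ 0.6229 -0.0566  0.2223] yaw_y 0.2292 zaxis [ 0.0026  0.0019 -1.    ] F [-0.7  0.1 -0.1] w 0.0872 q [-0.27  0.53  1.43  0.    1.18 -0.5 ]
```

```bash
python3 -m inch '[{"ax":0,"ay":0,"az":0,"dx":32,"dy":36,"dz":0,"gripper":100},{"ax":0,"ay":0,"az":0,"dx":0,"dy":0,"dz":40,"gripper":100},{"ax":0,"ay":0,"az":0,"dx":0,"dy":0,"dz":40,"gripper":100},{"ax":0,"ay":0,"az":0,"dx":0,"dy":0,"dz":15,"gripper":100},{"ax":0,"ay":0,"az":0,"dx":0,"dy":0,"dz":0,"gripper":100}]';python3 -c "
from h import *
to(.6520,-.0165,.055)
shot('scene','s1.png'); crop('s1.png','s1c.png',250,150,450,300,4)"
```

```text
time: 3.1
position: [0.6455, -0.023, 0.1247]
tool_rot: [0.624, 0.782, -0.002, -0.003]
ft_force: [-0.6, -0.3, -0.4]
grip_width: 0.0869
t 3.1 tool d mm [ 4.7  8.2 69.7] pos [ 0.6455 -0.023   0.1247] yaw_y 0.224 zaxis [-0.0067  0.0012 -1.    ] F [-0.6 -0.3 -0.4] w 0.0869 q [-0.21  0.67  1.46 -0.    1.02 -0.43]
```

View pics/s1c.png

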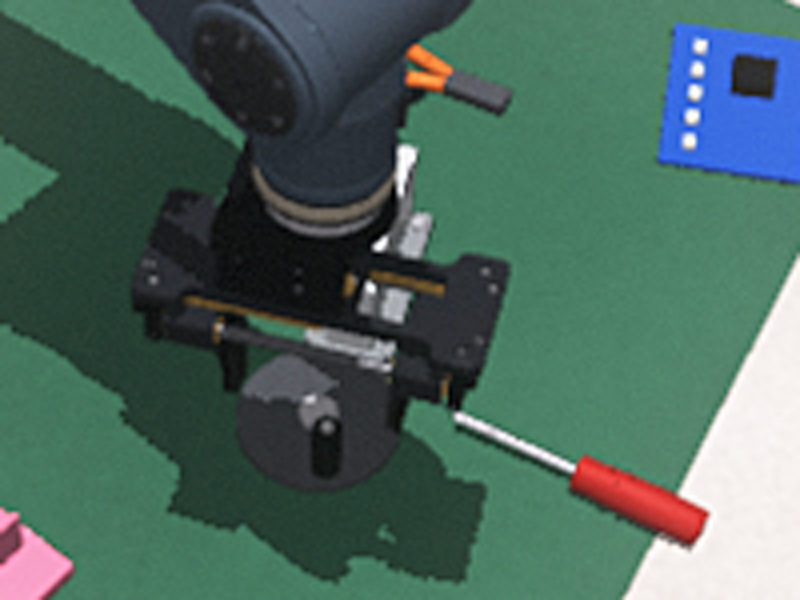

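```bash
python3 - <<'E'
from m import *
f4=lambda p:((p[0]-250)*4,(p[1]-150)*4)
print('tcp',f4(proj(s,robot.get_obs()['position'])),'knobtop',f4(proj(s,[.652,-.0165,.087])),f4(proj(s,[.652,-.0165,.043])))
t2=shot('top','t1.png'); crop('t1.png','t1c.png',215,130,415,280,4)
# knob from scene
print(at_z(s,250+326/4,150+422/4,.088), 'top',at_z(t,349.2,198,.088))
E
```

```text
tcp (np.float64(318.98723342934363), np.float64(396.5647211352489)) knobtop (np.float64(330.37535341573994), np.float64(430.2838732926655)) (np.float64(328.81079431969965), np.float64(470.8950690881113))
[ 0.64727636 -0.01313531  0.088     ] top [ 0.65036996 -0.01797638  0.088     ]
```

View pics/t1c.png

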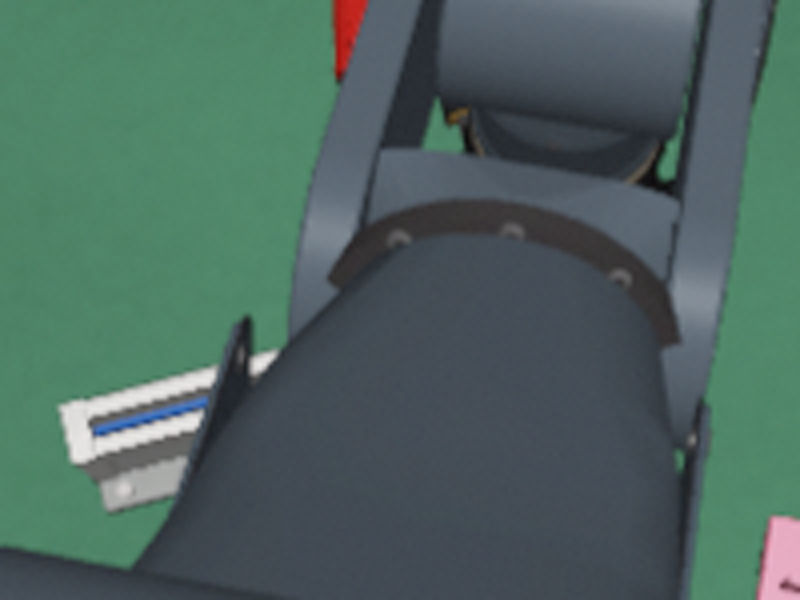

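```bash
python3 -m inch '[{"ax":0,"ay":0,"az":0,"dx":6,"dy":7,"dz":0,"gripper":100},{"ax":0,"ay":0,"az":0,"dx":0,"dy":0,"dz":0,"gripper":100},{"ax":0,"ay":0,"az":0,"dx":0,"dy":0,"dz":20,"gripper":100},{"ax":0,"ay":0,"az":0,"dx":0,"dy":0,"dz":20,"gripper":100},{"ax":0,"ay":0,"az":0,"dx":0,"dy":0,"dz":15,"gripper":100},{"ax":0,"ay":0,"az":0,"dx":0,"dy":0,"dz":12,"gripper":100},{"ax":0,"ay":0,"az":0,"dx":0,"dy":0,"dz":0,"gripper":100}]';python3 -c "
from h import *
to(.6510,-.0156,.055)"
```

```text
time: 3.9
position: [0.6524, -0.0151, 0.0591]
tool_rot: [0.623, 0.782, -0.001, -0.001]
ft_force: [-1.0, -0.5, -0.1]
grip_width: 0.0868
t 3.9 tool d mm [-0.2 -1.4  4.1] pos [ 0.6524 -0.0151  0.0591] yaw_y 0.226 zaxis [-2.9e-03  5.0e-04 -1.0e+00] F [-1.  -0.5 -0.1] w 0.0868 q [-0.19  0.77  1.47 -0.    0.9  -0.42]
```

Now grip the knob gently, in place.

```bash
python3 -m inch '[{"ax":0,"ay":0,"az":0,"dx":0,"dy":0,"dz":2,"gripper":0},{"ax":0,"ay":0,"az":0,"dx":0,"dy":0,"dz":0,"gripper":0},{"ax":0,"ay":0,"az":0,"dx":0,"dy":0,"dz":0,"gripper":0},{"ax":0,"ay":0,"az":0,"dx":0,"dy":0,"dz":0,"gripper":0},{"ax":0,"ay":0,"az":0,"dx":0,"dy":0,"dz":0,"gripper":0},{"ax":0,"ay":0,"az":0,"dx":0,"dy":0,"dz":0,"gripper":0},{"ax":0,"ay":0,"az":0,"dx":0,"dy":0,"dz":0,"gripper":0},{"ax":0,"ay":0,"az":0,"dx":0,"dy":0,"dz":0,"gripper":0}]' 8;python3 -c "
from h import *
to(.6510,-.0156,.055)
shot('scene','s2.png'); crop('s2.png','s2c.png',250,150,450,300,4)"
```

```text
time: 4.7
position: [0.6534, -0.0153, 0.0586]
tool_rot: [0.623, 0.782, 0.0, 0.0]
ft_force: [0.1, 0.5, 1.0]
grip_width: 0.031
t 4.7 tool d mm [ 0.2 -2.4  3.6] pos [ 0.6534 -0.0153  0.0586] yaw_y 0.226 zaxis [ 0.  0. -1.] F [0.1 0.5 1. ] w 0.031 q [-0.19  0.77  1.47  0.    0.9  -0.42]
```

View pics/s2c.png

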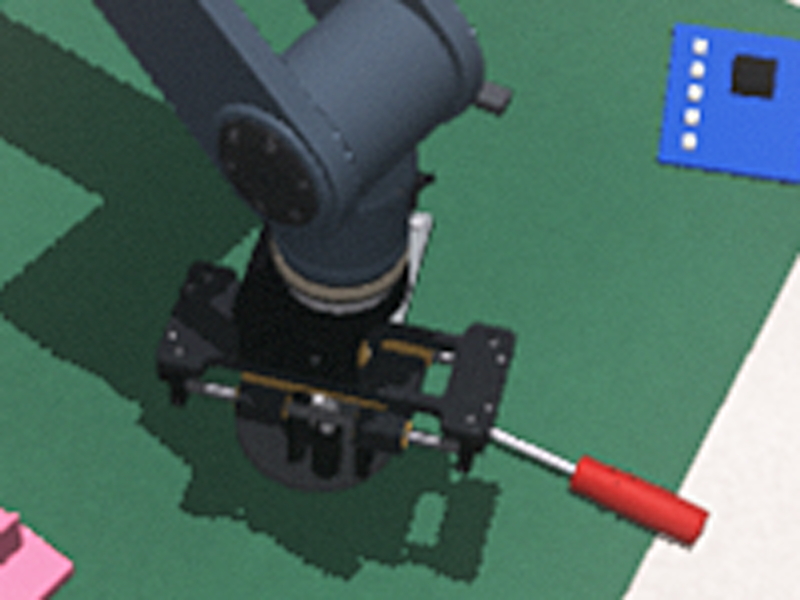

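```bash
python3 -m inch '[{"ax":0,"ay":0,"az":0,"dx":0,"dy":0,"dz":0,"gripper":0},{"ax":0,"ay":0,"az":0,"dx":0,"dy":0,"dz":0,"gripper":0},{"ax":0,"ay":0,"az":0,"dx":0,"dy":0,"dz":0,"gripper":0},{"ax":0,"ay":0,"az":0,"dx":0,"dy":0,"dz":0,"gripper":0}]' 8;python3 -c "
from h import *
to(.6510,-.0156,.055)
shot('scene','s3.png'); crop('s3.png','s3c.png',290,210,370,270,10)"
```

```text
time: 5.15
position: [0.6529, -0.0151, 0.0584]
tool_rot: [0.623, 0.782, -0.0, -0.001]
ft_force: [-1.4, 0.4, 0.8]
grip_width: 0.0177
t 5.15 tool d mm [-0.  -1.9  3.4] pos [ 0.6529 -0.0151  0.0584] yaw_y 0.226 zaxis [-1.2e-03  3.0e-04 -1.0e+00] F [-1.4  0.4  0.8] w 0.0177 q [-0.19  0.77  1.48  0.    0.9  -0.42]
```

View pics/s3c.png

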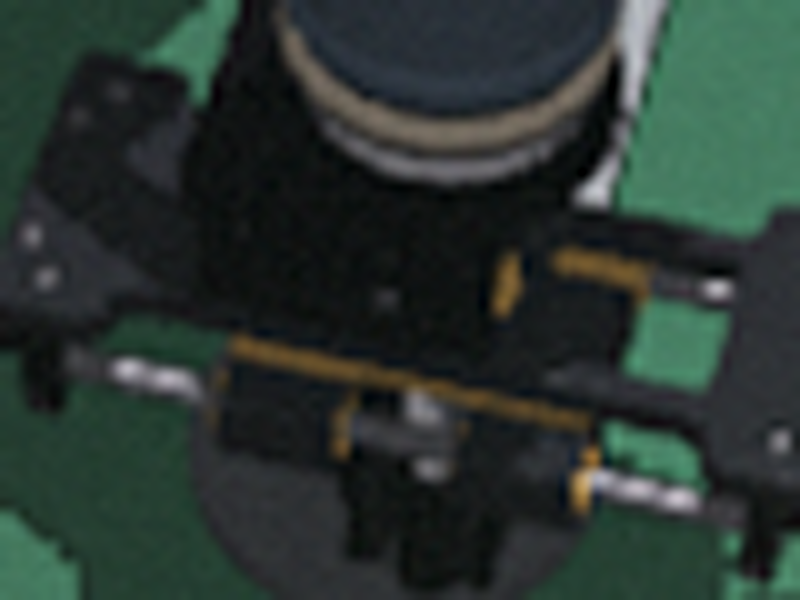

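```bash
python3 - <<'E'
import numpy as np
th=-.46+.2*np.arange(0,35); P=np.c_[-40*np.cos(th),-40*np.sin(th)]; D=np.diff(P.round(0),axis=0)
for i,d in enumerate(D): print(i,th[i+1].round(2),d.astype(int),P[i+1].round(1))
E
```

```text
0 -0.26 [-3 -8] [-38.7  10.3]
1 -0.06 [-1 -8] [-39.9   2.4]
2 0.14 [ 0 -8] [-39.6  -5.6]
3 0.34 [ 2 -7] [-37.7 -13.3]
4 0.54 [ 4 -8] [-34.3 -20.6]
5 0.74 [ 4 -6] [-29.5 -27. ]
6 0.94 [ 6 -5] [-23.6 -32.3]
7 1.14 [ 7 -4] [-16.7 -36.3]
8 1.34 [ 8 -3] [ -9.2 -38.9]
9 1.54 [ 8 -1] [ -1.2 -40. ]
10 1.74 [8 1] [  6.7 -39.4]
11 1.94 [7 2] [ 14.4 -37.3]
12 2.14 [8 3] [ 21.6 -33.7]
13 2.34 [6 5] [ 27.8 -28.7]
14 2.54 [5 6] [ 33.  -22.6]
15 2.74 [4 7] [ 36.8 -15.6]
16 2.94 [2 8] [39.2 -8. ]
17 3.14 [1 8] [40.  -0.1]
18 3.34 [-1  8] [39.2  7.9]
19 3.54 [-2  8] [36.9 15.5]
20 3.74 [-4  7] [33.  22.5]
21 3.94 [-5  6] [27.9 28.6]
22 4.14 [-6  5] [21.7 33.6]
23 4.34 [-7  3] [14.6 37.3]
24 4.54 [-8  2] [ 6.9 39.4]
25 4.74 [-8  1] [-1.1 40. ]
26 4.94 [-8 -1] [-9. 39.]
27 5.14 [-8 -3] [-16.6  36.4]
28 5.34 [-6 -4] [-23.5  32.4]
29 5.54 [-6 -5] [-29.5  27.1]
30 5.74 [-5 -6] [-34.2  20.7]
31 5.94 [-4 -8] [-37.7  13.5]
32 6.14 [-2 -7] [-39.6   5.7]
33 6.34 [ 0 -8] [-39.9  -2.3]
```

```bash
python3 -m inch '[{"ax":0,"ay":0,"az":0,"dx":-3,"dy":-8,"dz":0,"gripper":0},{"ax":0,"ay":0,"az":0,"dx":-1,"dy":-8,"dz":0,"gripper":0},{"ax":0,"ay":0,"az":0,"dx":0,"dy":-8,"dz":0,"gripper":0},{"ax":0,"ay":0,"az":0,"dx":2,"dy":-7,"dz":0,"gripper":0}]' 8;python3 -c "
from h import *
to(.6265,.016,.0584)
shot('scene','s4.png'); crop('s4.png','s4c.png',290,210,370,270,10)"
```

```text
time: 5.6
position: [0.6233, -0.0241, 0.0585]
tool_rot: [0.623, 0.782, 0.001, 0.0]
ft_force: [2.9, 3.5, -2.7]
grip_width: 0.0176
t 5.6 tool d mm [38.4 12.1  0.1] pos [ 0.6233 -0.0241  0.0585] yaw_y 0.2252 zaxis [ 1.1e-03  6.0e-04 -1.0e+00] F [ 2.9  3.5 -2.7] w 0.0176 q [-0.22  0.74  1.56  0.    0.85 -0.44]
```

View pics/s4c.png

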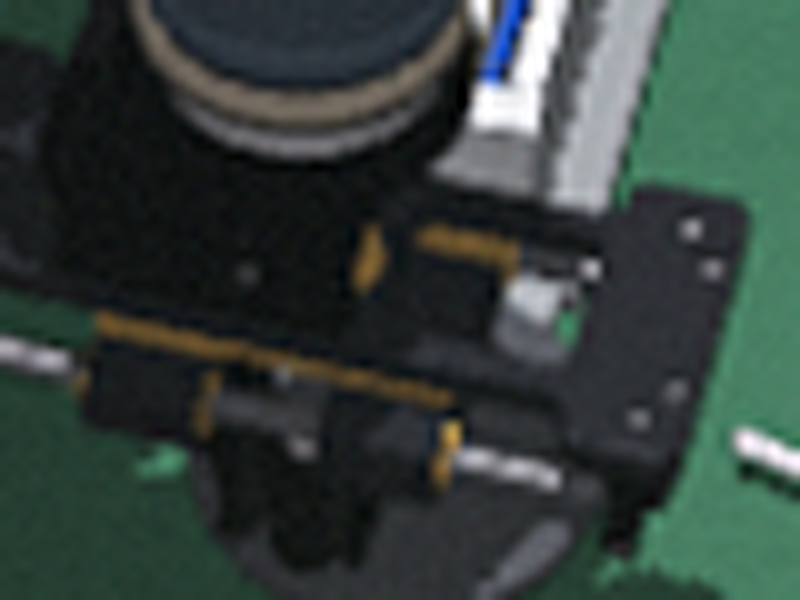

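```bash
python3 -m inch '[{"ax":0,"ay":0,"az":0,"dx":4,"dy":-8,"dz":0,"gripper":0},{"ax":0,"ay":0,"az":0,"dx":4,"dy":-6,"dz":0,"gripper":0},{"ax":0,"ay":0,"az":0,"dx":6,"dy":-5,"dz":0,"gripper":0},{"ax":0,"ay":0,"az":0,"dx":7,"dy":-4,"dz":0,"gripper":0},{"ax":0,"ay":0,"az":0,"dx":8,"dy":-3,"dz":0,"gripper":0}]' 8;python3 -c "
from h import *
to(.6265,.016,.0584)
shot('scene','s5.png'); crop('s5.png','s5c.png',270,200,370,275,8)"
```

```text
time: 6.15
position: [0.5915, -0.002, 0.0585]
tool_rot: [0.623, 0.782, -0.0, 0.0]
ft_force: [3.8, -0.6, -5.3]
grip_width: 0.0179
t 6.15 tool d mm [ 9.7 38.1  0.1] pos [ 0.5915 -0.002   0.0585] yaw_y 0.2261 zaxis [ 4.e-04 -1.e-03 -1.e+00] F [ 3.8 -0.6 -5.3] w 0.0179 q [-0.19  0.71  1.64 -0.    0.79 -0.42]
```

View pics/s5c.png

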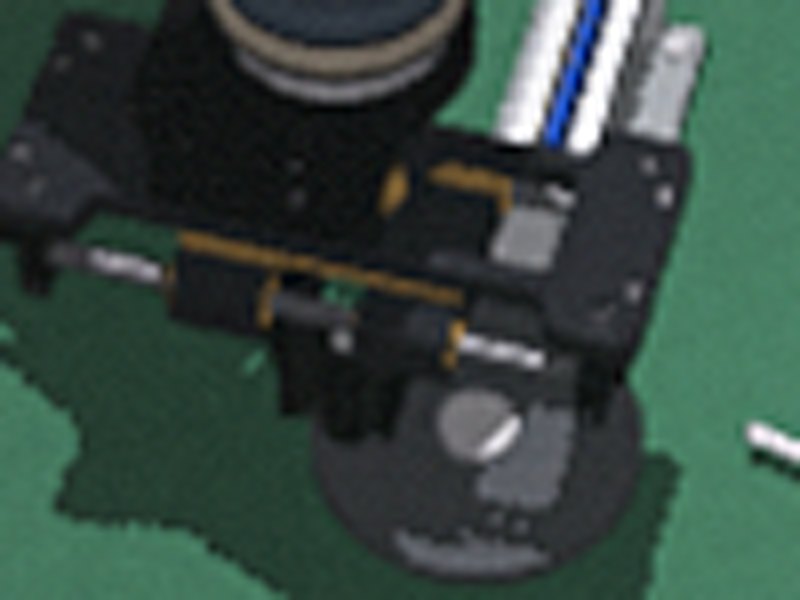

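```bash
python3 -m inch '[{"ax":0,"ay":0,"az":0,"dx":8,"dy":-1,"dz":0,"gripper":0},{"ax":0,"ay":0,"az":0,"dx":8,"dy":1,"dz":0,"gripper":0},{"ax":0,"ay":0,"az":0,"dx":7,"dy":2,"dz":0,"gripper":0},{"ax":0,"ay":0,"az":0,"dx":8,"dy":3,"dz":0,"gripper":0},{"ax":0,"ay":0,"az":0,"dx":6,"dy":5,"dz":0,"gripper":0}]' 8;python3 -c "
from h import *
to(.6265,.016,.0584)"
python3 -m inch '[{"ax":0,"ay":0,"az":0,"dx":5,"dy":6,"dz":0,"gripper":0},{"ax":0,"ay":0,"az":0,"dx":4,"dy":7,"dz":0,"gripper":0},{"ax":0,"ay":0,"az":0,"dx":2,"dy":8,"dz":0,"gripper":0},{"ax":0,"ay":0,"az":0,"dx":1,"dy":8,"dz":0,"gripper":0}]' 8;python3 -c "
from h import *
to(.6265,.016,.0584)
shot('scene','s6.png'); crop('s6.png','s6c.png',270,170,410,275,5.5)"
```

```text
time: 6.7
position: [0.5934, 0.037, 0.0585]
tool_rot: [0.623, 0.782, -0.0, 0.0]
ft_force: [2.7, -3.7, -4.1]
grip_width: 0.0179
t 6.7 tool d mm [-27.9  27.5   0.2] pos [0.5934 0.037  0.0585] yaw_y 0.2265 zaxis [ 0.e+00 -5.e-04 -1.e+00] F [ 2.7 -3.7 -4.1] w 0.0179 q [-0.13  0.71  1.63 -0.    0.8  -0.35]
time: 7.1
position: [0.6186, 0.055, 0.0585]
tool_rot: [0.623, 0.782, -0.001, -0.001]
ft_force: [-1.1, -4.8, -1.5]
grip_width: 0.0176
t 7.1 tool d mm [-39.8  -1.1   0.1] pos [0.6186 0.055  0.0585] yaw_y 0.2264 zaxis [-1.9e-03 -1.0e-04 -1.0e+00] F [-1.1 -4.8 -1.5] w 0.0176 q [-0.09  0.74  1.56 -0.    0.84 -0.32]
```

View pics/s6c.png

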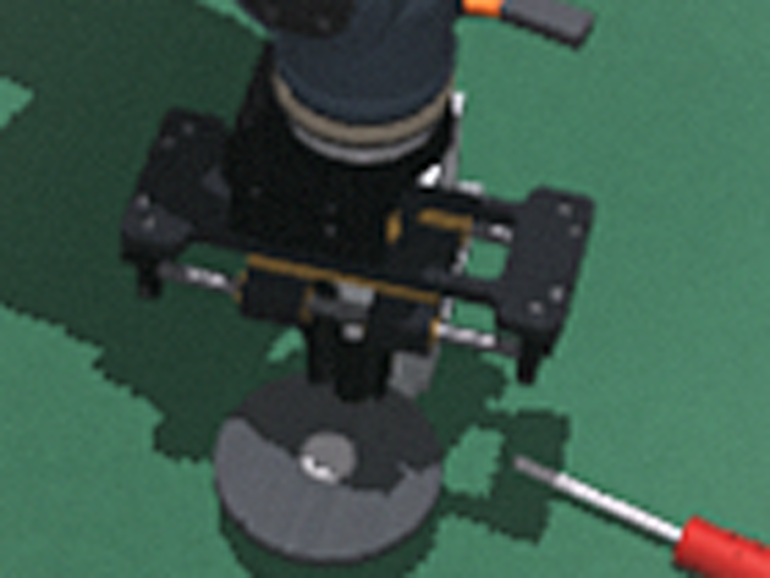

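```bash
python3 -m inch '[{"ax":0,"ay":0,"az":0,"dx":-1,"dy":8,"dz":0,"gripper":0},{"ax":0,"ay":0,"az":0,"dx":-2,"dy":8,"dz":0,"gripper":0},{"ax":0,"ay":0,"az":0,"dx":-4,"dy":7,"dz":0,"gripper":0},{"ax":0,"ay":0,"az":0,"dx":-5,"dy":6,"dz":0,"gripper":0},{"ax":0,"ay":0,"az":0,"dx":-6,"dy":5,"dz":0,"gripper":0}]' 8;python3 -c "
from h import *
to(.6265,.016,.0584)"
python3 -m inch '[{"ax":0,"ay":0,"az":0,"dx":-7,"dy":3,"dz":0,"gripper":0},{"ax":0,"ay":0,"az":0,"dx":-8,"dy":2,"dz":0,"gripper":0},{"ax":0,"ay":0,"az":0,"dx":-8,"dy":1,"dz":0,"gripper":0},{"ax":0,"ay":0,"az":0,"dx":-8,"dy":-1,"dz":0,"gripper":0}]' 8;python3 -c "
from h import *
to(.6265,.016,.0584)
shot('scene','s7.png'); crop('s7.png','s7c.png',270,170,410,275,5.5)"
```

```text
time: 7.65
position: [0.6555, 0.0446, 0.0584]
tool_rot: [0.623, 0.782, -0.001, -0.001]
ft_force: [-4.5, -3.9, 2.2]
grip_width: 0.0178
t 7.65 tool d mm [-21.3 -34.7   0.1] pos [0.6555 0.0446 0.0584] yaw_y 0.2261 zaxis [-2.5e-03  3.0e-04 -1.0e+00] F [-4.5 -3.9  2.2] w 0.0178 q [-0.1   0.77  1.46  0.    0.91 -0.33]
time: 8.05
position: [0.6676, 0.0157, 0.0584]
tool_rot: [0.623, 0.782, 0.0, -0.001]
ft_force: [-4.7, 1.8, 1.2]
grip_width: 0.018
t 8.05 tool d mm [  9.5 -40.    0.1] pos [0.6676 0.0157 0.0584] yaw_y 0.2257 zaxis [-9.0e-04  1.2e-03 -1.0e+00] F [-4.7  1.8  1.2] w 0.018 q [-0.14  0.78  1.43  0.    0.93 -0.37]
```

View pics/s7c.png

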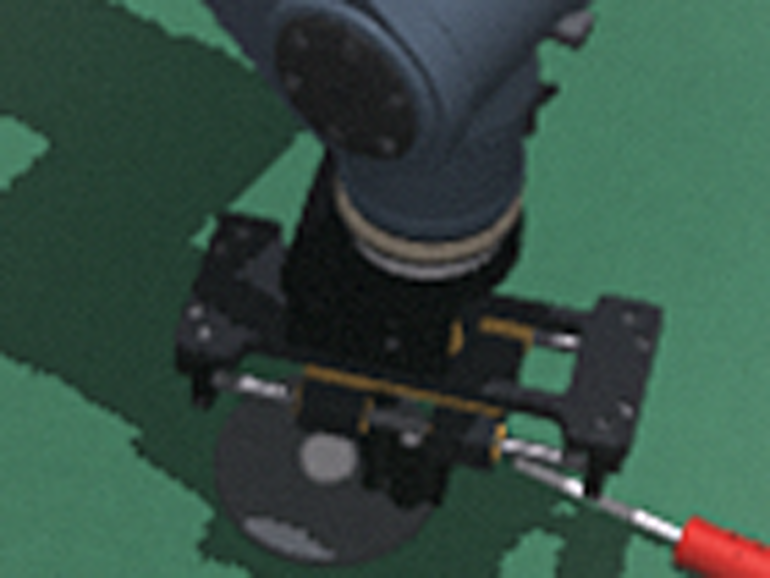

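```bash
python3 -m inch '[{"ax":0,"ay":0,"az":0,"dx":-8,"dy":-3,"dz":0,"gripper":0},{"ax":0,"ay":0,"az":0,"dx":-6,"dy":-4,"dz":0,"gripper":0},{"ax":0,"ay":0,"az":0,"dx":-6,"dy":-5,"dz":0,"gripper":0},{"ax":0,"ay":0,"az":0,"dx":-5,"dy":-6,"dz":0,"gripper":0}]' 8;python3 -c "
from h import *
to(.6265,.016,.0584)"
python3 -m inch '[{"ax":0,"ay":0,"az":0,"dx":-4,"dy":-8,"dz":0,"gripper":0},{"ax":0,"ay":0,"az":0,"dx":-2,"dy":-7,"dz":0,"gripper":0},{"ax":0,"ay":0,"az":0,"dx":0,"dy":-4,"dz":0,"gripper":0},{"ax":0,"ay":0,"az":0,"dx":0,"dy":-3,"dz":0,"gripper":0},{"ax":0,"ay":0,"az":0,"dx":0,"dy":0,"dz":0,"gripper":0}]' 8;python3 -c "
from h import *
to(.6265,.016,.0584)
shot('scene','s8.png'); crop('s8.png','s8c.png',270,170,410,275,5.5)"
```

```text
time: 8.5
position: [0.6558, -0.0127, 0.0585]
tool_rot: [0.623, 0.782, 0.001, -0.0]
ft_force: [-2.4, 4.9, -1.2]
grip_width: 0.0178
t 8.5 tool d mm [ 34.5 -22.1   0.1] pos [ 0.6558 -0.0127  0.0585] yaw_y 0.2255 zaxis [ 6.e-04  9.e-04 -1.e+00] F [-2.4  4.9 -1.2] w 0.0178 q [-0.19  0.77  1.47  0.    0.9  -0.42]
time: 9.0
position: [0.6369, -0.0233, 0.0586]
tool_rot: [0.623, 0.782, 0.001, 0.001]
ft_force: [1.0, 4.7, -3.6]
grip_width: 0.0178
t 9.0 tool d mm [40.6 -1.3  0.1] pos [ 0.6369 -0.0233  0.0586] yaw_y 0.2254 zaxis [ 3.5e-03  5.0e-04 -1.0e+00] F [ 1.   4.7 -3.6] w 0.0178 q [-0.21  0.75  1.52  0.    0.87 -0.44]
```

View pics/s8c.png

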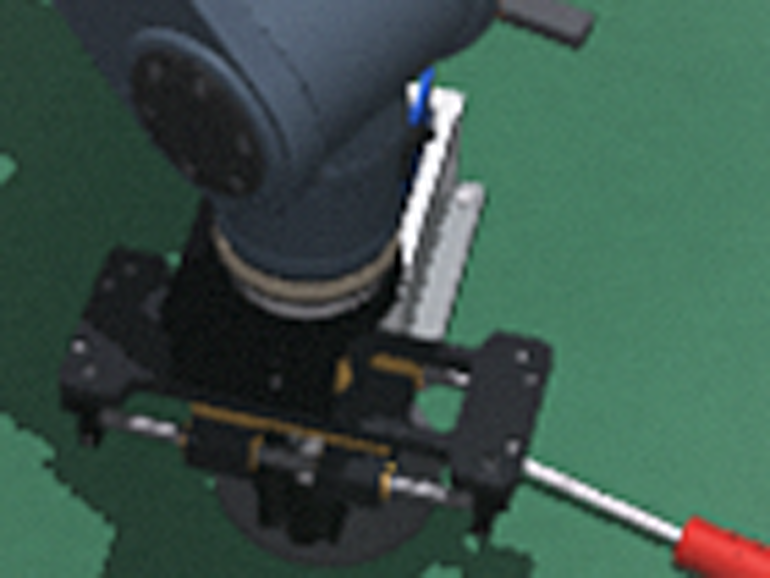

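```bash
python3 -m inch '[{"ax":0,"ay":0,"az":0,"dx":0,"dy":-2,"dz":0,"gripper":0},{"ax":0,"ay":0,"az":0,"dx":0,"dy":-1,"dz":0,"gripper":0},{"ax":0,"ay":0,"az":0,"dx":0,"dy":0,"dz":0,"gripper":0}]' 8;python3 -c "
from h import *
to(.6265,.016,.0584)"
python3 -m inch '[{"ax":0,"ay":0,"az":0,"dx":0,"dy":-2,"dz":0,"gripper":0},{"ax":0,"ay":0,"az":0,"dx":0,"dy":0,"dz":0,"gripper":0},{"ax":0,"ay":0,"az":0,"dx":0,"dy":0,"dz":0,"gripper":0}]' 8;python3 -c "
from h import *
to(.6265,.016,.0584)"
```

```text
time: 9.35
position: [0.6367, -0.0234, 0.0586]
tool_rot: [0.623, 0.782, 0.003, 0.003]
ft_force: [6.6, 6.6, -7.7]
grip_width: 0.0179
t 9.35 tool d mm [40.7 -1.2  0.1] pos [ 0.6367 -0.0234  0.0586] yaw_y 0.2249 zaxis [ 9.2e-03  8.0e-04 -1.0e+00] F [ 6.6  6.6 -7.7] w 0.0179 q [-0.21  0.75  1.53  0.    0.86 -0.44]
time: 9.65
position: [0.6369, -0.0246, 0.0588]
tool_rot: [0.623, 0.782, 0.004, 0.006]
ft_force: [8.9, 6.1, -10.4]
grip_width: 0.018
t 9.65 tool d mm [41.9 -1.1  0.2] pos [ 0.6369 -0.0246  0.0588] yaw_y 0.2249 zaxis [ 1.370e-02 -5.000e-04 -9.999e-01] F [  8.9   6.1 -10.4] w 0.018 q [-0.21  0.75  1.53  0.    0.85 -0.44]
```

```bash
python3 -m inch '[{"ax":0,"ay":0,"az":0,"dx":0,"dy":4,"dz":0,"gripper":0},{"ax":0,"ay":0,"az":0,"dx":0,"dy":0,"dz":0,"gripper":45},{"ax":0,"ay":0,"az":0,"dx":0,"dy":0,"dz":0,"gripper":45},{"ax":0,"ay":0,"az":0,"dx":0,"dy":0,"dz":0,"gripper":45},{"ax":0,"ay":0,"az":0,"dx":0,"dy":0,"dz":0,"gripper":45}]' 8;python3 -m inch '[{"ax":0,"ay":0,"az":0,"dx":0,"dy":0,"dz":-20,"gripper":100},{"ax":0,"ay":0,"az":0,"dx":0,"dy":0,"dz":-40,"gripper":100},{"ax":0,"ay":0,"az":0,"dx":0,"dy":0,"dz":-50,"gripper":100},{"ax":0,"ay":0,"az":0,"dx":0,"dy":0,"dz":-50,"gripper":100}]'; python3 -c "
from h import *
to(.5022,-.311,.2)"
```

```text
time: 10.15
position: [0.6348, -0.0242, 0.0589]
tool_rot: [0.623, 0.782, -0.0, 0.0]
ft_force: [-0.7, 0.3, 0.1]
grip_width: 0.0372
time: 10.55
position: [0.6341, -0.0239, 0.2198]
tool_rot: [0.623, 0.782, -0.0, -0.001]
ft_force: [1.1, -0.3, 0.3]
grip_width: 0.0636
t 10.55 tool d mm [-250.3 -192.8   20. ] pos [ 0.6341 -0.0239  0.2198] yaw_y 0.2258 zaxis [-1.4e-03 -1.0e-04 -1.0e+00] F [ 1.1 -0.3  0.3] w 0.0636 q [-0.21  0.54  1.41 -0.    1.19 -0.44]
```

```bash
python3 -m inch '[{"ax":0,"ay":0,"az":0,"dx":-36,"dy":-28,"dz":0,"gripper":100},{"ax":0,"ay":0,"az":0,"dx":-36,"dy":-28,"dz":0,"gripper":100},{"ax":0,"ay":0,"az":0,"dx":-36,"dy":-28,"dz":0,"gripper":100},{"ax":0,"ay":0,"az":0,"dx":-36,"dy":-28,"dz":0,"gripper":100},{"ax":0,"ay":0,"az":0,"dx":-36,"dy":-28,"dz":0,"gripper":100},{"ax":0,"ay":0,"az":0,"dx":-36,"dy":-28,"dz":0,"gripper":100}]';python3 -m inch '[{"ax":0,"ay":0,"az":0.132,"dx":0,"dy":0,"dz":0,"gripper":100},{"ax":0,"ay":0,"az":0.132,"dx":0,"dy":0,"dz":0,"gripper":100},{"ax":0,"ay":0,"az":0.132,"dx":0,"dy":0,"dz":0,"gripper":100},{"ax":0,"ay":0,"az":0.132,"dx":0,"dy":0,"dz":0,"gripper":100},{"ax":0,"ay":0,"az":0.132,"dx":0,"dy":0,"dz":0,"gripper":100},{"ax":0,"ay":0,"az":0,"dx":0,"dy":0,"dz":0,"gripper":100}]'; python3 -c "
from h import *
import pickle
to(.5022,-.311,.2)
for n in ('scene','top'): pickle.dump(shot(n,n+'9.png'),open(n+'9.pkl','wb'))
crop('top9.png','t9c.png',215,170,375,275,5)
crop('scene9.png','s9c.png',290,160,390,280,5)
crop('scene9.png','s9d.png',120,230,290,380,4.6)
"
```

```text
time: 11.15
position: [0.5182, -0.2735, 0.2189]
tool_rot: [0.623, 0.782, -0.0, 0.0]
ft_force: [1.1, -0.5, 0.5]
grip_width: 0.087
time: 11.75
position: [0.5191, -0.272, 0.2187]
tool_rot: [0.843, 0.538, -0.0, 0.0]
ft_force: [-0.4, -0.6, 0.4]
grip_width: 0.0871
t 11.75 tool d mm [-42.5   1.   18.7] pos [ 0.5191 -0.272   0.2187] yaw_y -0.434 zaxis [-0.e+00 -3.e-04 -1.e+00] F [-0.4 -0.6  0.4] w 0.0871 q [-0.67  0.48  1.54 -0.    1.13 -0.24]
```

View pics/t9c.png

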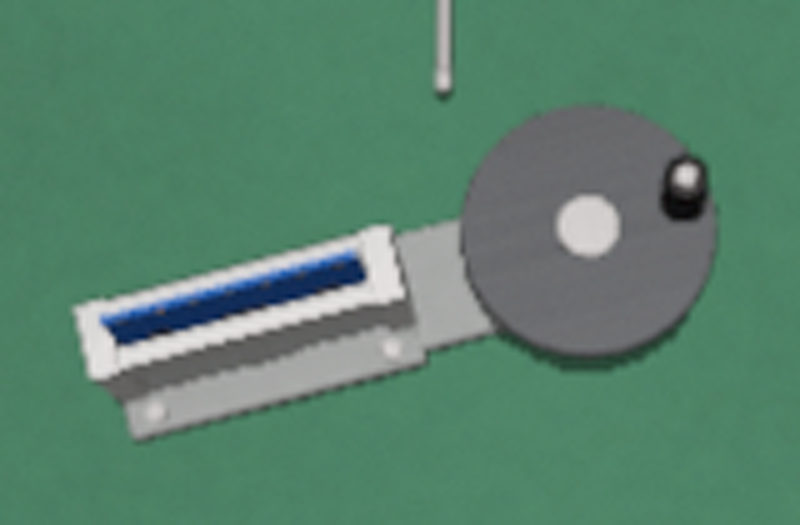

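View pics/s9c.png

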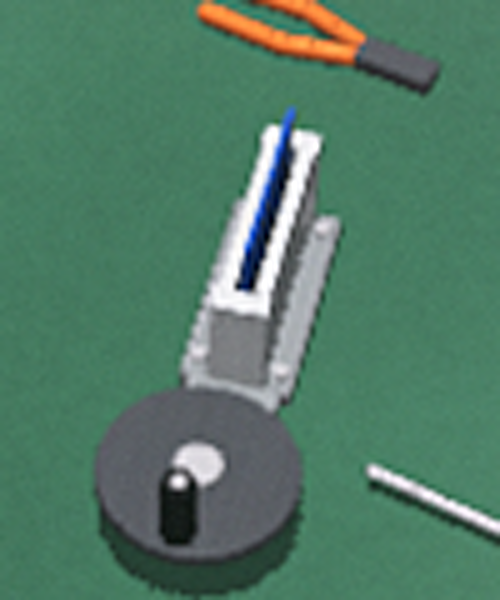

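View pics/s9d.png

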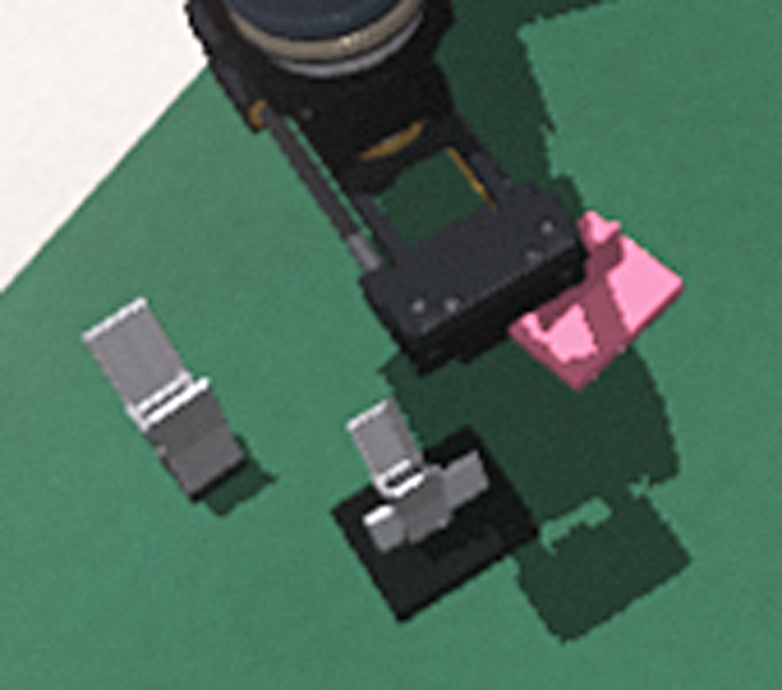

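```bash
python3 - <<'E'
from m import *
s9=pickle.load(open('scene9.pkl','rb'));t9=pickle.load(open('top9.pkl','rb'))
for p in[(348,425),(390,401)]: print('lever',at_z(s9,120+p[0]/4.6,230+p[1]/4.6,.098))
for p in[(365,519),(390,507),(460,465),(480,452)]: print('blade',at_z(s9,120+p[0]/4.6,230+p[1]/4.6,.045))
for p in[(332,511),(470,428),(540,535),(403,620)]: print('base',at_z(s9,120+p[0]/4.6,230+p[1]/4.6,.012))
k=at_z(t9,*f(687,176),.0875); hub=np.array([.6265,.0158,0]); print('knob',k,np.linalg.norm((k-hub)[:2]),np.arctan2(*(k-hub)[1::-1]))
a=at_z(t9,*f(103,320),.105);b=at_z(t9,*f(357,254),.105);print('card top',a,b,(a+b)/2,np.linalg.norm(a-b),np.arctan2(*(b-a)[1::-1]))
a=at_z(s9,290+244/5,160+288/5,.075)
b=at_z(s9,290+292/5,160+110/5,.105); print('card far end scene',b)
for p in [(237,326),(283,314),(290,308),(230,336)]: print(p,dep(t9,*p))
E
```

```text
lever [ 0.47702704 -0.31175136  0.098     ]
lever [ 0.48670487 -0.29226914  0.098     ]
blade [ 0.48869477 -0.33162212  0.045     ]
blade [ 0.49545607 -0.32083202  0.045     ]
blade [ 0.51203169 -0.28660717  0.045     ]
blade [ 0.51652923 -0.27624443  0.045     ]
base [ 0.45703619 -0.32720138  0.012     ]
base [ 0.49052441 -0.25705319  0.012     ]
base [ 0.55439709 -0.28802812  0.012     ]
base [ 0.52150359 -0.35603944  0.012     ]
knob [ 0.6368731  -0.02299992  0.0875    ] 0.04016260996034428 -1.3095576168513465
card top [0.58287506 0.19915153 0.105     ] [0.60577592 0.10282303 0.105     ] [0.59432549 0.15098728 0.105     ] 0.09901327038676708 -1.3373921041864376
card far end scene [0.58277058 0.2011319  0.105     ]
(237, 326) [0.41170993 0.21506683 0.0014627 ]
(283, 314) [0.43392729 0.12116058 0.00200712]
(290, 308) [0.44570083 0.10673162 0.00272944]
(230, 336) [0.39199597 0.22913082 0.00152498]
```

```bash
python3 -m inch '[{"ax":0,"ay":0,"az":0.012,"dx":-42,"dy":1,"dz":0,"gripper":100},{"ax":0,"ay":0,"az":0,"dx":0,"dy":0,"dz":40,"gripper":100},{"ax":0,"ay":0,"az":0,"dx":0,"dy":0,"dz":40,"gripper":100},{"ax":0,"ay":0,"az":0,"dx":0,"dy":0,"dz":20,"gripper":100},{"ax":0,"ay":0,"az":0,"dx":0,"dy":0,"dz":0,"gripper":100},{"ax":0,"ay":0,"az":0,"dx":0,"dy":0,"dz":0,"gripper":100}]'; python3 -c "
from h import *
import pickle
to(.5022,-.311,.069)
for n in ('scene','top'): pickle.dump(shot(n,n+'10.png'),open(n+'10.pkl','wb'))
crop('scene10.png','s10d.png',120,230,290,380,4.6)
crop('top10.png','t10.png',430,210,570,315,5.5)
"
```

```text
time: 12.45
position: [0.5029, -0.3106, 0.1188]
tool_rot: [0.846, 0.534, -0.0, 0.0]
ft_force: [-0.3, 0.1, -0.0]
grip_width: 0.0873
t 12.45 tool d mm [-0.7 -0.5 49.8] pos [ 0.5029 -0.3106  0.1188] yaw_y -0.4448 zaxis [ 1.e-04 -1.e-04 -1.e+00] F [-0.3  0.1 -0. ] w 0.0873 q [-0.74  0.62  1.61 -0.    0.91 -0.3 ]
```

View pics/s10d.png

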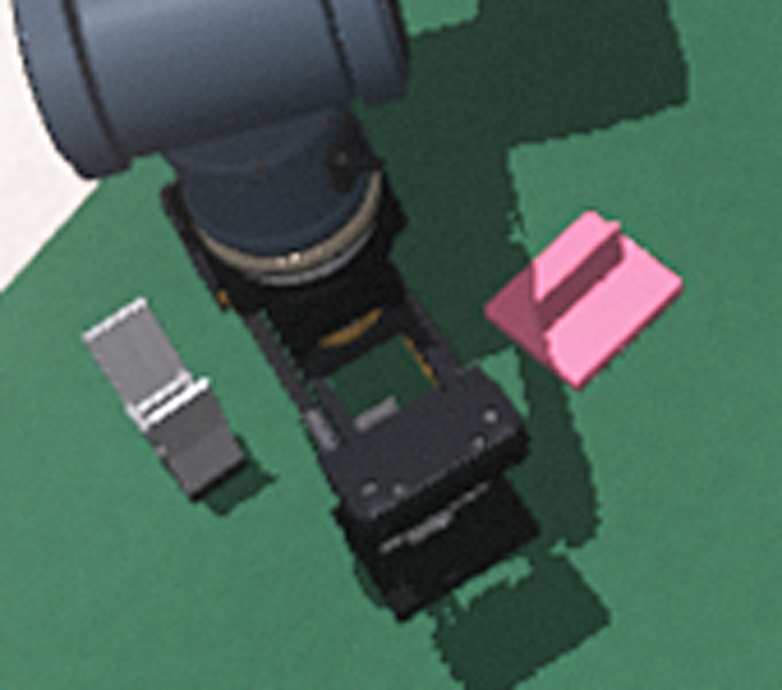

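View pics/t10.png

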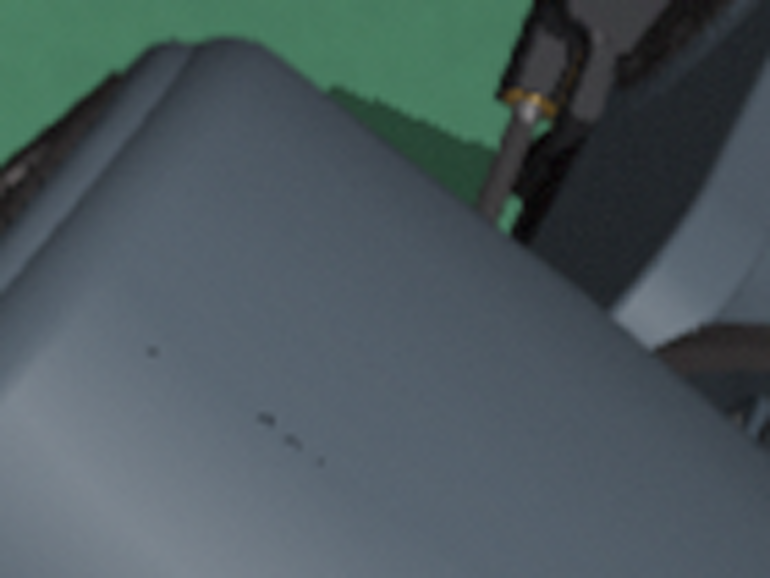

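```bash
python3 -m inch '[{"ax":0,"ay":0,"az":0,"dx":-1,"dy":0,"dz":20,"gripper":100},{"ax":0,"ay":0,"az":0,"dx":0,"dy":0,"dz":20,"gripper":100},{"ax":0,"ay":0,"az":0,"dx":0,"dy":0,"dz":10,"gripper":100},{"ax":0,"ay":0,"az":0,"dx":0,"dy":0,"dz":0,"gripper":100},{"ax":0,"ay":0,"az":0,"dx":0,"dy":0,"dz":0,"gripper":60},{"ax":0,"ay":0,"az":0,"dx":0,"dy":0,"dz":0,"gripper":60},{"ax":0,"ay":0,"az":0,"dx":0,"dy":0,"dz":0,"gripper":60},{"ax":0,"ay":0,"az":0,"dx":0,"dy":0,"dz":0,"gripper":60}]' 25; python3 -m inch '[{"ax":0,"ay":0,"az":0,"dx":0,"dy":0,"dz":0,"gripper":0},{"ax":0,"ay":0,"az":0,"dx":0,"dy":0,"dz":0,"gripper":0},{"ax":0,"ay":0,"az":0,"dx":0,"dy":0,"dz":0,"gripper":0},{"ax":0,"ay":0,"az":0,"dx":0,"dy":0,"dz":0,"gripper":0},{"ax":0,"ay":0,"az":0,"dx":0,"dy":0,"dz":0,"gripper":0},{"ax":0,"ay":0,"az":0,"dx":0,"dy":0,"dz":0,"gripper":0}]' 25;  python3 -c "
from h import *
to(.5022,-.311,.069)
shot('scene','scene11.png')
crop('scene11.png','s11d.png',120,260,290,380,4.6)
"
```

```text
time: 13.35
position: [0.5026, -0.3116, 0.0692]
tool_rot: [0.846, 0.533, 0.0, 0.001]
ft_force: [-0.6, 0.7, -1.1]
grip_width: 0.0628
time: 13.95
position: [0.5004, -0.3103, 0.0703]
tool_rot: [0.846, 0.534, -0.001, -0.002]
ft_force: [-6.6, 2.0, 15.0]
grip_width: 0.0274
t 13.95 tool d mm [0.1 2.  1.3] pos [ 0.5004 -0.3103  0.0703] yaw_y -0.445 zaxis [-0.0042  0.002  -1.    ] F [-6.6  2.  15. ] w 0.0274 q [-0.74  0.69  1.64 -0.    0.82 -0.3 ]
```

View pics/s11d.png

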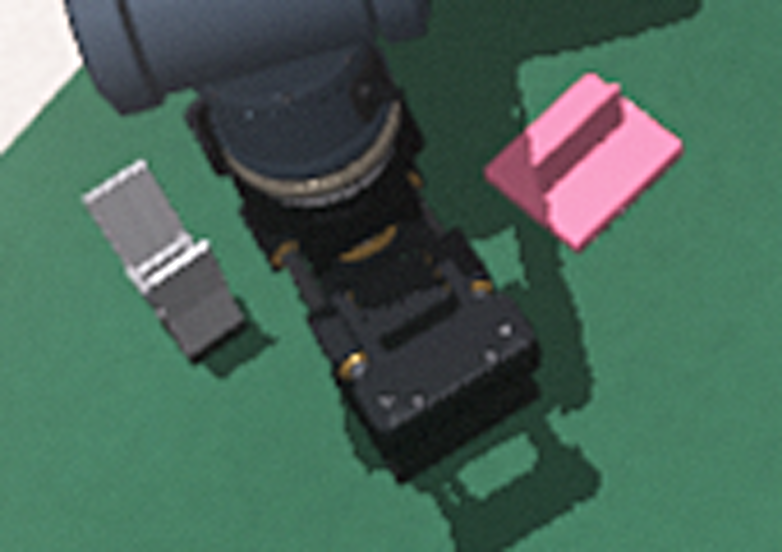

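```bash
python3 -m inch '[{"ax":0,"ay":0,"az":0,"dx":0,"dy":0,"dz":-2,"gripper":0},{"ax":0,"ay":0,"az":0,"dx":0,"dy":0,"dz":0,"gripper":0},{"ax":0,"ay":0,"az":0,"dx":0,"dy":0,"dz":0,"gripper":0}]' 25;  python3 -c "
from h import *
to(.5022,-.311,.069)"
```

```text
time: 14.3
position: [0.5024, -0.3114, 0.0703]
tool_rot: [0.846, 0.533, 0.0, 0.0]
ft_force: [0.5, -0.4, -1.2]
grip_width: 0.0255
t 14.3 tool d mm [ 0.2 -0.4  1.3] pos [ 0.5024 -0.3114  0.0703] yaw_y -0.4461 zaxis [ 2.e-04 -1.e-04 -1.e+00] F [ 0.5 -0.4 -1.2] w 0.0255 q [-0.74  0.69  1.64  0.    0.81 -0.3 ]
```

```bash
python3 -m inch '[{"ax":0,"ay":0,"az":0,"dx":0,"dy":0,"dz":-8,"gripper":0},{"ax":0,"ay":0,"az":0,"dx":0,"dy":0,"dz":-15,"gripper":0},{"ax":0,"ay":0,"az":0,"dx":0,"dy":0,"dz":-25,"gripper":0},{"ax":0,"ay":0,"az":0,"dx":0,"dy":0,"dz":-25,"gripper":0},{"ax":0,"ay":0,"az":0,"dx":0,"dy":0,"dz":-25,"gripper":0},{"ax":0,"ay":0,"az":0,"dx":0,"dy":0,"dz":-25,"gripper":0},{"ax":0,"ay":0,"az":0,"dx":0,"dy":0,"dz":-15,"gripper":0},{"ax":0,"ay":0,"az":0,"dx":0,"dy":0,"dz":0,"gripper":0}]' 25;  python3 -c "
from h import *
to(.5943,.151,.21)
shot('scene','scene12.png')
crop('scene12.png','s12d.png',120,230,290,380,4.6)
"
```

```text
time: 15.1
position: [0.5037, -0.3124, 0.2113]
tool_rot: [0.846, 0.533, 0.001, 0.003]
ft_force: [-0.4, 0.3, 0.2]
grip_width: 0.0259
t 15.1 tool d mm [ 4.572e+02 -1.181e+02 -1.000e-01] pos [ 0.5037 -0.3124  0.2113] yaw_y -0.4459 zaxis [ 0.0044 -0.004  -1.    ] F [-0.4  0.3  0.2] w 0.0259 q [-0.74  0.49  1.53  0.    1.11 -0.3 ]
```

View pics/s12d.png

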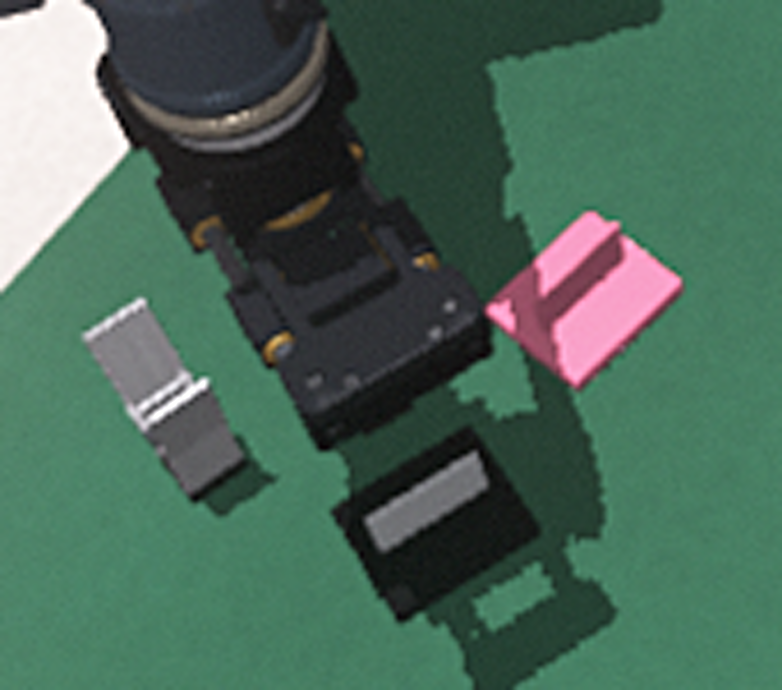

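```bash
python3 -m inch '[{"ax":0,"ay":0,"az":-0.085,"dx":0,"dy":0,"dz":0,"gripper":0},{"ax":0,"ay":0,"az":-0.085,"dx":0,"dy":0,"dz":0,"gripper":0},{"ax":0,"ay":0,"az":-0.085,"dx":0,"dy":0,"dz":0,"gripper":0},{"ax":0,"ay":0,"az":-0.085,"dx":0,"dy":0,"dz":0,"gripper":0},{"ax":0,"ay":0,"az":-0.085,"dx":0,"dy":0,"dz":0,"gripper":0},{"ax":0,"ay":0,"az":-0.085,"dx":0,"dy":0,"dz":0,"gripper":0},{"ax":0,"ay":0,"az":-0.085,"dx":0,"dy":0,"dz":0,"gripper":0},{"ax":0,"ay":0,"az":-0.085,"dx":0,"dy":0,"dz":0,"gripper":0}]' 25;  python3 -c "
from h import *
to(.5943,.151,.21)"
```

```text
time: 15.95
position: [0.5015, -0.3105, 0.2067]
tool_rot: [0.618, 0.786, 0.0, -0.002]
ft_force: [-0.9, -0.6, 0.3]
grip_width: 0.0258
t 15.95 tool d mm [426.8 198.8  -2.4] pos [ 0.5015 -0.3105  0.2067] yaw_y 0.2375 zaxis [-0.0026  0.0024 -1.    ] F [-0.9 -0.6  0.3] w 0.0258 q [-0.74  0.5   1.54  0.    1.11 -0.98]
```

```bash
python3 -m inch '[{"ax":0,"ay":0,"az":0,"dx":15,"dy":7,"dz":0,"gripper":0},{"ax":0,"ay":0,"az":0,"dx":28,"dy":13,"dz":0,"gripper":0},{"ax":0,"ay":0,"az":0,"dx":28,"dy":13,"dz":0,"gripper":0},{"ax":0,"ay":0,"az":0,"dx":28,"dy":13,"dz":0,"gripper":0},{"ax":0,"ay":0,"az":0,"dx":28,"dy":13,"dz":0,"gripper":0},{"ax":0,"ay":0,"az":0,"dx":28,"dy":13,"dz":0,"gripper":0},{"ax":0,"ay":0,"az":0,"dx":28,"dy":13,"dz":0,"gripper":0},{"ax":0,"ay":0,"az":0,"dx":28,"dy":13,"dz":0,"gripper":0}]' 25; python3 -m inch '[{"ax":0,"ay":0,"az":0,"dx":28,"dy":13,"dz":0,"gripper":0},{"ax":0,"ay":0,"az":0,"dx":28,"dy":13,"dz":0,"gripper":0},{"ax":0,"ay":0,"az":0,"dx":28,"dy":13,"dz":0,"gripper":0},{"ax":0,"ay":0,"az":0,"dx":28,"dy":13,"dz":0,"gripper":0},{"ax":0,"ay":0,"az":0,"dx":28,"dy":13,"dz":0,"gripper":0},{"ax":0,"ay":0,"az":0,"dx":28,"dy":13,"dz":0,"gripper":0},{"ax":0,"ay":0,"az":0,"dx":28,"dy":13,"dz":0,"gripper":0},{"ax":0,"ay":0,"az":0,"dx":0,"dy":0,"dz":0,"gripper":0}]' 25; python3 -m inch '[{"ax":0,"ay":0,"az":0,"dx":0,"dy":0,"dz":0,"gripper":0},{"ax":0,"ay":0,"az":0,"dx":0,"dy":0,"dz":0,"gripper":0}]' 25;python3 -c "
from h import *
to(.5943,.151,.21)"
```

```text
time: 16.75
position: [0.5478, -0.0805, 0.2076]
tool_rot: [0.62, 0.784, -0.0, -0.001]
ft_force: [0.0, 0.5, -0.4]
grip_width: 0.0257
time: 17.55
position: [0.5908, 0.1332, 0.2075]
tool_rot: [0.619, 0.786, 0.0, -0.001]
ft_force: [0.2, -1.0, -0.4]
grip_width: 0.0257
time: 17.75
position: [0.5908, 0.1282, 0.2079]
tool_rot: [0.62, 0.785, -0.001, -0.001]
ft_force: [0.2, 0.5, 0.3]
grip_width: 0.026
t 17.75 tool d mm [21.4  8.7 -2.1] pos [0.5908 0.1282 0.2079] yaw_y 0.2332 zaxis [-1.8e-03 -4.0e-04 -1.0e+00] F [0.2 0.5 0.3] w 0.026 q [ 0.03  0.52  1.5  -0.    1.13 -0.2 ]
```

```bash
python3 -m inch '[{"ax":0,"ay":0,"az":0,"dx":11,"dy":4.5,"dz":0,"gripper":0},{"ax":0,"ay":0,"az":0,"dx":10.5,"dy":4,"dz":0,"gripper":0},{"ax":0,"ay":0,"az":0,"dx":0,"dy":0,"dz":0,"gripper":0},{"ax":0,"ay":0,"az":0,"dx":0,"dy":0,"dz":0,"gripper":0},{"ax":0,"ay":0,"az":0,"dx":0,"dy":0,"dz":0,"gripper":0}]' 25;python3 -c "
from h import *
import pickle
to(.5943,.151,.145)
for n in ('scene','top'): pickle.dump(shot(n,n+'13.png'),open(n+'13.pkl','wb'))
crop('scene13.png','s13.png',290,130,410,220,6.6)
crop('top13.png','t13.png',200,170,340,275,5.5)
"
```

```text
time: 18.25
position: [0.595, 0.1512, 0.2085]
tool_rot: [0.62, 0.785, -0.0, 0.0]
ft_force: [-0.9, 0.4, -0.8]
grip_width: 0.0259
t 18.25 tool d mm [ 0.  -0.7 63.5] pos [0.595  0.1512 0.2085] yaw_y 0.2339 zaxis [-1.e-04 -2.e-04 -1.e+00] F [-0.9  0.4 -0.8] w 0.0259 q [ 0.07  0.53  1.48 -0.    1.14 -0.17]
```

View pics/s13.png

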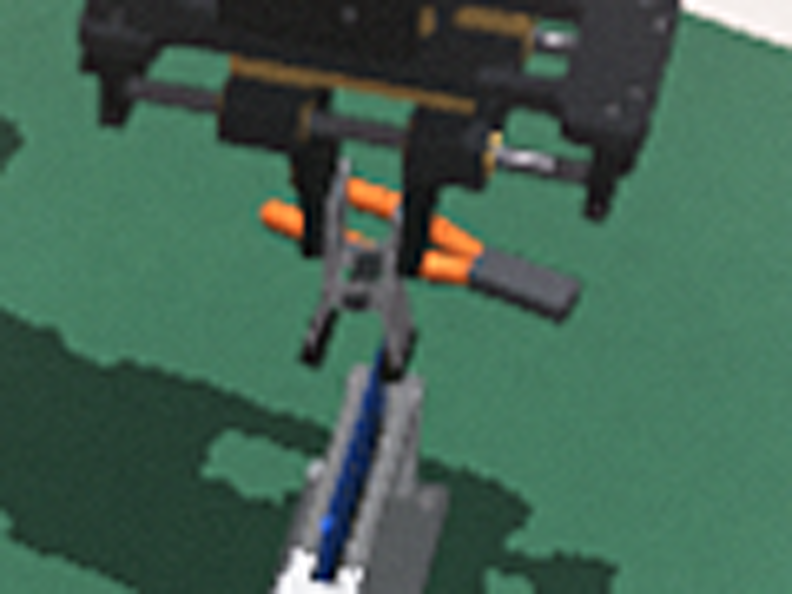

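View pics/t13.png

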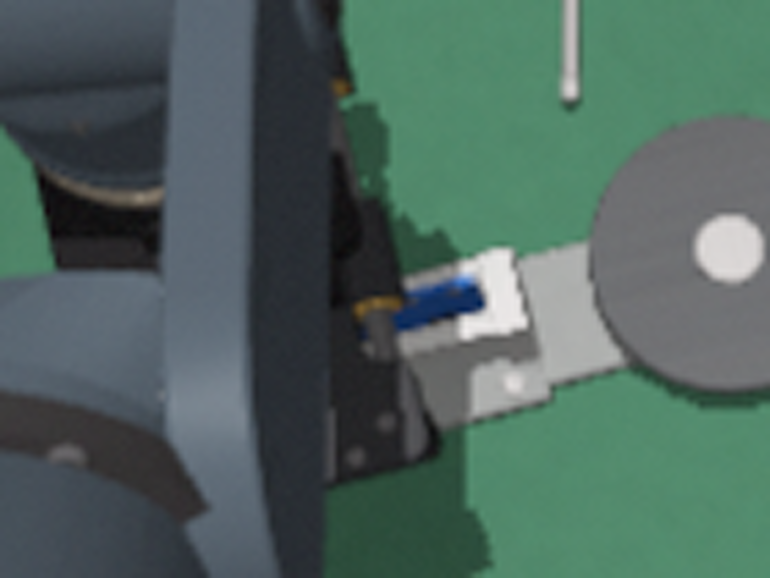

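```bash
python3 - <<'E'
from m import *
s=pickle.load(open('scene13.pkl','rb')); o=robot.get_obs(); M=R.from_quat(o['tool_rot']).as_matrix(); p=o['position']
def pr(n,v):
    u=proj(s,p+M@np.array(v)/1000); print(n,((u[0]-290)*6.6),((u[1]-130)*6.6))
for sx in(-12,12):
  for sy in(-20,20): pr(('lip bottom outer',sx,sy),[sx,sy,57])
  for sy in(-13,13): pr(('lever top',sx,sy),[sx,sy,-28])
pr('tcp',[0,0,0]); pr('pivot front',[-12,0,17])
for sy in(-13,13): pr(('pad tip',sy),[-9.5,sy,0])
u=proj(s,[.606,.1025,.105]);print((u[0]-290)*6.6,(u[1]-130)*6.6);u=proj(s,[.5943,.151,.105]);print((u[0]-290)*6.6,(u[1]-130)*6.6)
E
```

```text
('lip bottom outer', -12, -20) 299.8725754647136 369.09638360522865
('lip bottom outer', -12, 20) 404.9894112249801 390.37739702051044
('lever top', -12, -13) 325.7322264069722 207.91076341154567
('lever top', -12, 13) 398.25609476618484 221.97009704435357
('lip bottom outer', 12, -20) 315.6770404091437 323.18605371530293
('lip bottom outer', 12, 20) 419.7144831220777 343.98459211731705
('lever top', 12, -13) 342.1997947577905 161.08033139784334
('lever top', 12, 13) 413.93363675356244 174.80138876956977
tcp 366.5697701534124 247.88005986833943
pivot front 356.6823099039719 304.58682126760067
('pad tip', -13) 324.84966068795416 259.49849550031877
('pad tip', 13) 395.8549036024892 273.453203673306
322.0772431913664 535.7198491997902
353.3097900759193 438.6038094206215
```

```bash
python3 -m inch '[{"ax":0,"ay":0,"az":0,"dx":0,"dy":-0.7,"dz":15,"gripper":0},{"ax":0,"ay":0,"az":0,"dx":0,"dy":0,"dz":15,"gripper":0},{"ax":0,"ay":0,"az":0,"dx":0,"dy":0,"dz":10,"gripper":0},{"ax":0,"ay":0,"az":0,"dx":0,"dy":0,"dz":0,"gripper":0},{"ax":0,"ay":0,"az":0,"dx":0,"dy":0,"dz":0,"gripper":0}]' 25;python3 -c "
from h import *
to(.5943,.151,.144)
shot('scene','scene14.png')
crop('scene14.png','s14.png',290,130,410,220,6.6)
"
```

```text
time: 18.85
position: [0.5946, 0.1511, 0.1686]
tool_rot: [0.62, 0.785, 0.0, 0.0]
ft_force: [0.8, -0.8, -0.4]
grip_width: 0.0255
t 18.85 tool d mm [-0.  -0.3 24.6] pos [0.5946 0.1511 0.1686] yaw_y 0.2338 zaxis [ 1.e-04  0.e+00 -1.e+00] F [ 0.8 -0.8 -0.4] w 0.0255 q [ 0.07  0.58  1.51  0.    1.05 -0.17]
```

View pics/s14.png

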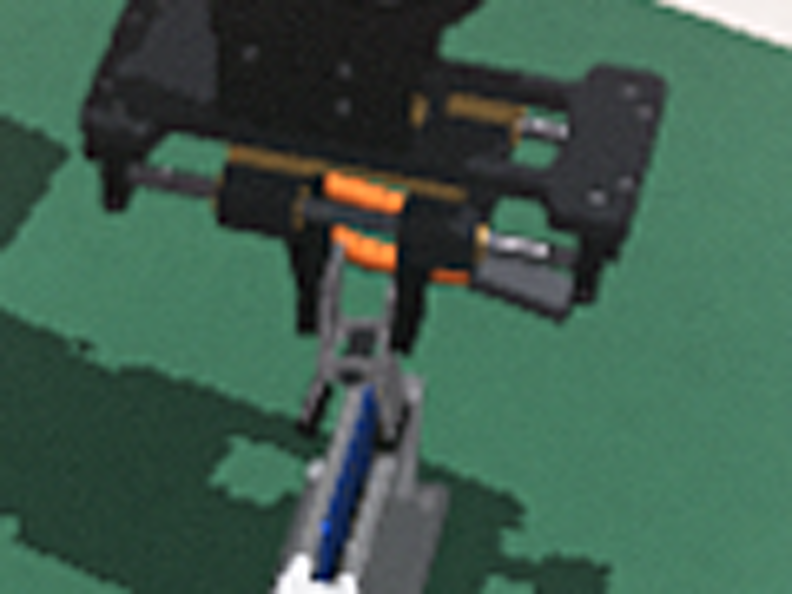

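```bash
python3 -m inch '[{"ax":0,"ay":0,"az":0,"dx":0,"dy":-0.3,"dz":8,"gripper":0},{"ax":0,"ay":0,"az":0,"dx":0,"dy":0,"dz":8,"gripper":0},{"ax":0,"ay":0,"az":0,"dx":0,"dy":0,"dz":8,"gripper":0},{"ax":0,"ay":0,"az":0,"dx":0,"dy":0,"dz":0,"gripper":0},{"ax":0,"ay":0,"az":0,"dx":0,"dy":0,"dz":0,"gripper":0},{"ax":0,"ay":0,"az":0,"dx":0,"dy":0,"dz":0,"gripper":0}]' 25;python3 -c "
from h import *
import pickle
to(.5943,.151,.144)
pickle.dump(shot('scene','scene15.png'),open('scene15.pkl','wb'))
crop('scene15.png','s15.png',315,155,375,200,13)
"
```

```text
time: 19.5
position: [0.5943, 0.1511, 0.1447]
tool_rot: [0.62, 0.785, 0.0, 0.0]
ft_force: [0.3, -0.3, -0.1]
grip_width: 0.026
t 19.5 tool d mm [-0.1 -0.1  0.7] pos [0.5943 0.1511 0.1447] yaw_y 0.234 zaxis [ 4.e-04  0.e+00 -1.e+00] F [ 0.3 -0.3 -0.1] w 0.026 q [ 0.07  0.61  1.54  0.    1.   -0.17]
```

View pics/s15.png

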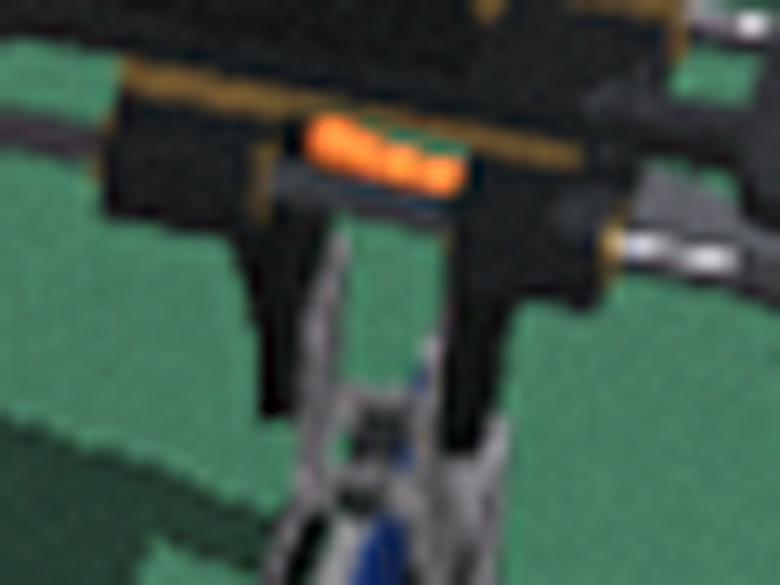

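```bash
python3 - <<'E'
from m import *
crop('scene15.png','s15b.png',315,175,375,220,13)
s=pickle.load(open('scene15.pkl','rb')); o=robot.get_obs(); M=R.from_quat(o['tool_rot']).as_matrix(); p=o['position']
def pr(n,v):
    u=proj(s,p+M@np.array(v)/1000); print(n,((u[0]-315)*13),((u[1]-175)*13))
for sy in(-20,-10.5,10.5,20): pr(('lip front bottom',sy),[-12,sy,57])
pr('pivot front',[-12,0,17])
for y in (0,.012,.03): 
    u=proj(s,np.array([.5943,.151,.105])+y*np.array([.231,-.973,0])); print('edge',(u[0]-315)*13,(u[1]-175)*13)
E
```

```text
('lip front bottom', -20) 254.71797210043746 360.81977159755075
('lip front bottom', -10.5) 301.6530663700841 370.5560491559271
('lip front bottom', 10.5) 405.8170203909192 392.1639564949077
('lip front bottom', 20) 453.1264787013461 401.9778926212628
pivot front 361.3837742197797 245.45583631089133
edge 370.9132228768108 278.9165943133454
edge 356.1510940314693 324.09616121565654
edge 333.7058308134966 392.789998115499
```

View pics/s15b.png

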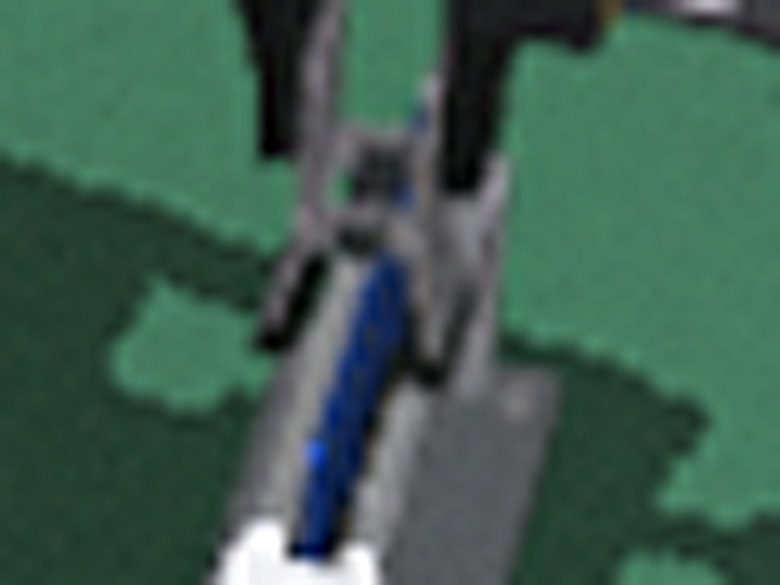

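```bash
python3 -c "
from h import *
to(.5943,.151,.144); print(robot.get_obs()['joint_velocities'].round(4)); print(robot.hand_in())"
```

```text
t 19.55 tool d mm [-0.1 -0.1  0.8] pos [0.5944 0.1511 0.1448] yaw_y 0.234 zaxis [ 7.e-04  0.e+00 -1.e+00] F [ 0.6  0.7 -0.8] w 0.0258 q [ 0.07  0.61  1.54  0.    1.   -0.17]
[ 0.0005 -0.0026 -0.0007  0.0002  0.0006  0.0013]
the job is handed in; nothing more can be done
None
```

I wound the crank clockwise to its stop and the card is up. I then took the smaller clip, on the black stand, by its levers and held it squeezed open astride the middle of the card's top edge. I handed the job in at 19.55 s; no verdict is reported.

- **Crank:** At the stop the knob stopped moving while the force on the tool kept rising. A top view afterwards put the knob within about 0.03 rad of a full turn, roughly 6.25 rad, and the card stood proud of the frame.
- **Clip grip:** The finger opening was 25.8 mm under 25 N, which means the levers are parallel at the stop. The force on the tool was about 1 N, which is noise level, so nothing suggests the clip is touching anything.
- **Position:** The tool was within 0.1 mm of my estimate of the card's middle in plan. The last picture shows one jaw on each side of the card.
- **Disagreement:** In that picture the lips sit about 3 to 4 mm higher (or further back) than I computed. That puts them roughly 13 to 17 mm below the edge, inside the 6 to 30 mm allowed, so I left it.
- **Lip spread:** I read about 35 mm over the outsides of the lips, from a blurred image, against the stated 40 mm when fully open. I relied on the finger opening instead.
- **Bystanders:** The pliers and screwdriver looked unmoved wherever they were in view. I did not check the spool again after the start, but no move went near it.

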